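# Roll the wax tub home with the boot scraper and hang the scraper up

### The job

Take the boot scraper out of its stand and, with its rubber tip, gently roll the wax tub along the wooden track until it drops into the gap before the end stop and lies still; do not touch the tub with the robot itself. Then hang the scraper by its crook on the steel rail, easing it into the leaning pose in which its lopsided weight hangs before letting go slowly, so that it does not swing, and leave it hanging still. Leave the tub in its gap and the other things on the shelf where they are.

Things in the scene. Friction and masses are not known exactly. Their poses are not given: they have to be found in the camera images.
- scraper: Boot scraper, 200 mm tall, about 0.32 kg, standing upright in its stand, crook on the side away from the robot. Origin: centre of its underside; z up the handle. Rubber tip 12 (x) by 90 (y) by 22 mm (z); steel blade 5 by 84 mm up to z 73; stem 10 by 16 mm up to z 135; handle above. Centre of mass at y 2, z 60 mm: hung by the crook it leans 0.34 rad, turned by +0.34 about its own +x.
- scraper_crook (a point): Centre of the crook (scraper frame 0, 34, 150 mm; axes as the scraper): a half ring of 8 mm wire at the +y side of the handle's foot, in the y-z plane, inner radius 14 mm, open downward, mouth 28 mm wide; its outer lip ends at y 58, z 124 mm. Hung on the rail, this point lies about 9 mm below the bar's axis, and the rubber tip swings towards the crook's side.
- scraper_grip (a point): Point to grip in the wooden handle (scraper frame 0, 0, 178 mm; axes as the scraper). The handle is 16 (x) by 22 (y) mm, z 130 to 200 mm; grip it from above across its x faces.
- caddy: Fixed aluminium stand of the scraper: an open slot box 26 (x) by 106 (y) by 45 mm high, walls and floor 5 mm, on a 70 by 120 by 4 mm foot. Origin: centre of the underside; the slot runs along y. The scraper's tip stands in the slot on the 5 mm floor, axes as the stand's; lift it by at least 45 mm to come free.
- track: Fixed plywood track, 270 mm long, 106 mm wide. Origin: centre of the underside; x runs along the track towards the end stop. Deck top at z 20 mm; side strips at y 43 to 53 and -43 to -53 mm, top at z 30 mm; open at the -x end. A 26 mm gap crosses the deck at x 79 to 105 mm; the end stop's face is at x 126 mm, its top at z 65 mm.
- track_home (a point): Where the tub's centre lies when it has dropped into the gap (track frame 92, 0, 44.8 mm); axes as the track.
- tub: Green round wax tub with a ribbed twist cap, 56 mm diameter, 80 mm long, about 0.15 kg, lying across the track between the side strips. Origin: its centre, 28 mm above the deck; its y is its axis (its x and z turn as it rolls). It starts 80 to 165 mm short of home, rolls with slight resistance and drops 3 mm into the gap.
- rail: Fixed hanging rail: a wooden foot 90 (x) by 210 (y) by 10 mm, two posts of 14 mm diameter at y 92 and -92 mm, 220 mm tall, and a steel bar between them along y. Origin: centre of the underside.
- rail_mid (a point): Middle of the rail's bar (on its axis), 210 mm above the shelf; the bar is 10 mm thick and runs along y; axes as the rail, x away from the robot.
- mug: Blue ceramic mug, 80 mm wide, 90 mm high, bystander. Origin under its centre.
- brush: Boot brush, 170 mm long, lying, bystander.
- opener: Flat steel bottle opener, 120 mm long, 6 mm high, bystander.
- tent_peg: Aluminium tent peg with a hooked end, 180 mm long, 10 mm thick, lying, bystander.
- polish_jar: Amber glass jar, 66 mm wide, 60 mm high, bystander.
- sole_block: Cork block 110 by 65 by 35 mm, bystander.
Mind the look-alikes: they are no part of the job. There is more than one size of the scraper; the one meant has the size given above.

How it is judged:
On the way:
1. the wax tub lies still in the gap before the end stop (distance between tub and track_home below 0.007 m and linear speed of tub below 0.03 m/s), for 0.3 s.
At the end, for the whole second after the job is handed in: The tub's centre is within 7 mm of its home in the gap and still (under 0.03 m/s); the scraper hangs from the rail's bar by its crook (crook centre within 12 mm to either side of the bar and 2 to 16 mm below its axis, between the posts, its weight on the rail), still to 0.03 m/s and 0.3 rad/s (all of step 1 and x of scraper_crook in the frame of rail_mid between -0.012 and 0.012 m and y of scraper_crook in the frame of rail_mid between -0.085 and 0.085 m and z of scraper_crook in the frame of rail_mid between -0.016 and -0.002 m and contact force between scraper and rail above 1 N and linear speed of scraper below 0.03 m/s and angular speed of scraper below 0.3 rad/s); the robot touches nothing.
It fails at once if the scraper swings on the rail (faster than 1.5 rad/s while it bears on it) (contact force between scraper and rail above 0.2 N and angular speed of scraper above 1.5 rad/s).
It fails at once if the tub is shot along (faster than 0.4 m/s) (linear speed of tub above 0.4 m/s).
It fails at once if the robot itself touches the tub (contact force between any of the fingers, the arm and tub above 0.3 N).
It fails at once if a bystander is moved by more than 30 mm (distance of any of mug, brush, opener, tent_peg, polish_jar, sole_block from where it was at the start of the episode above 0.03 m).
It also fails if it takes over 64 s, if anything falls off the work surface, if the arm or the gripper's body presses on something with over 40 N, if the wrist force passes 120 N, or if a joint passes its speed limit or range.

### The arm

A 6-joint arm with a two-finger parallel gripper is mounted at the origin on the work surface. World frame = base frame: x ahead of the robot, y to its left, z up, the work surface at z = 0. Lengths are in m, angles in rad, forces in N, time in s.
With the tool pointing down it reaches from about 0.25 to 0.725 m from the base axis. Payload 4 kg.
Tool frame: the origin (TCP) lies at the very end of the fingers, on their centre line; the grasp point (between the pads) lies 19 mm behind it (bot.pinch_z is the distance from the TCP to the grasp point, in m); z points along the fingers, x is the direction in which the jaws open and shut, and the axes are right-handed (so a half turn about z gives the same grasp; the last joint's range is limited). The gripper opens to 85 mm and grips with 20 to 120 N. Pads are 22 mm wide; open, the fingers measure 114 mm over their backs; the gripper's body (76 mm by 85 mm) begins 54 mm behind the grasp point. The pads swing forward as they close: fully open they stand 13 mm farther back than shut.
Start: joints at [-1.251, 0.241, 0.005, 1.335, 0, 1.571], TCP at [0.157, -0.475, 0.231] pointing down, gripper open.
Joint ranges: [-2.72, 2.72], [-1.05, 1.87], [-1.09, 1.28], [-1.99, 2.15], [-1.42, 1.44], [-3.14, 3.14]. Speed limits (rad/s): [2.79, 2.79, 3.14, 3.14, 3.14, 3.14].

### API

Orientations are given as a unit quaternion [x, y, z, w].
In Python, from workcell import bot gives the robot as it stands. The module is installed in compiled form; this text tells all that it offers.
- The arm moves only by the shell command python3 -m inch 'ROWS'. ROWS is JSON, a list of rows, each a list of 7 numbers: the shift along the tool's x, y, z scaled (see below), then the turn, a rotation vector about the tool's x, y, z scaled (see below), then the gripper command: -1 is fully open, 1 is shut, values between are in proportion. In form: [[x, y, z, wx, wy, wz, gripper], ...]. A call has exactly 8 rows; each row shifts and turns the commanded pose from where the row before left it, along the tool's axes as they then stand; what a row does not reach is not made up. The controller multiplies each number of a shift by 2.5 cm and each number of a turn by 180 degrees. A row lasts 1/10 s, in which the tool goes at most 50 mm and 8.59 degrees, less where a joint would pass 70% of its speed; a pose out of reach is approached as far as the arm can. A call with a number of a shift or a turn outside -1 to 1 is refused whole. A call with a gripper value outside its range is refused whole. The fingers move at their own pace and stop on an object; the grip force is fixed at half the most. Time passes only in rows, so rows that do not move let the fingers close, or fill a call up. It gives the time, the measured TCP pose, the force and the opening at its end, in the units of the state.
- bot.get_obs(): the state, without advancing time (a new reading comes with each control period).
- bot.camera(name): name is "scene" or "top" or "wrist"; returns (picture, depth): 384x512x3 uint8, blue, green, red; 384x512 float32, m along the optical axis (not along the pixel's ray), 0 where there is no reading.
- bot.get_calibration(name): a dict with "vfov" (degrees; the focal length in pixels is half the picture's height over the tangent of half this angle, whatever the lens; pixels are square), "cx", "cy" (the principal point, pixels), "R" (3x3) and "t" (3): a world point X has camera coordinates R X + t. Camera axes: x right, y down, z forward; pixel columns grow to the right and rows downward; lengths in m; the calibration is good to about 2 mm. The wrist camera is an equidistant fisheye: a pixel r from the principal point sees the ray r / f radians off the axis. A picture is of the moment at which its call begins: read the wrist's pose just before it. get_calibration takes no time and is no camera call; for the wrist camera it gives the pose at the moment of the call.
- bot.job_done(): hands the job in, once; it reports no verdict.
The state is a dict: "clock": time; "joint_pos": joint angles; "joint_vel": joint speeds; "tau": joint torques, N m; "eef_pos": TCP position; "tool_rot": TCP orientation; "ft_force": force on the tool from outside, world axes, zero at the start; "ft_torque": the same for the moment, N m; "grip_width": finger opening in m.
Only numpy, scipy, OpenCV 4.12 (cv2) and the standard library are available. Lean on these libraries where they do the work, as an engineer would, in place of code of your own. Each camera call takes 0.05 s, during which the arm holds its last target.

## Working session

There is one attempt and no reset: what is moved stays moved. The work goes in short steps, Python scripts to look and compute and a shell command to move; the robot and the scene stay as the last step left them, time stands still between calls to the robot, and variables do not carry over. Pictures are saved under pics/ and viewed, and the job is handed in when it is done.

```bash
mkdir -p pics; ls
cat > h.py <<'E'
import numpy as np, cv2
from workcell import bot
def snap(n):
    c=bot.get_calibration(n); p,d=bot.camera(n); return p,d,c
def K(c): return 192/np.tan(np.radians(c['vfov'])/2)
def ray(c,u,v):
    f=K(c);R=np.array(c['R']);t=np.array(c['t'])
    return -R.T@t, R.T@np.array([(u-c['cx'])/f,(v-c['cy'])/f,1])
def onplane(c,u,v,z):
    o,r=ray(c,u,v); return o+r*(z-o[2])/r[2]
def pt(c,d,u,v):
    o,r=ray(c,u,v); return o+r*d[int(v),int(u)]
def cloud(c,d):
    v,u=np.mgrid[0:384,0:512]; f=K(c);R=np.array(c['R']);t=np.array(c['t'])
    P=np.stack([(u-c['cx'])/f,(v-c['cy'])/f,np.ones_like(u)],-1)*d[...,None]
    return (P-t)@R
E
python3 - <<'E'
from h import *
import pickle
o=bot.get_obs(); print({k:np.round(v,3) for k,v in o.items()})
for n in ('scene','top'):
    p,d,c=snap(n); cv2.imwrite(f'pics/{n}0.png',cv2.resize(p,(768,576))); pickle.dump((p,d,c),open(f'{n}0.pkl','wb'))
    print(n,c['vfov'],np.round(-np.array(c['R']).T@c['t'],3))
E
```

```text
pics
{'clock': np.float64(0.0), 'joint_pos': array([-1.251,  0.241,  0.004,  1.335,  0.   ,  1.571]), 'joint_vel': array([-0.001,  0.001, -0.002,  0.001, -0.001, -0.   ]), 'tau': array([ 2.0000e-03, -3.7232e+01,  2.5241e+01,  1.7000e-02, -0.0000e+00,
        0.0000e+00]), 'eef_pos': array([ 0.157, -0.474,  0.23 ]), 'tool_rot': array([ 0.811, -0.586, -0.001, -0.001]), 'ft_force': array([ 0.201,  0.284, -0.184]), 'ft_torque': array([-0.036, -0.04 ,  0.008]), 'grip_width': np.float64(0.085)}
scene 52.98177704513846 [ 1.004 -0.358  1.027]
top 51.32565127715021 [0.393 0.024 1.21 ]
```

View pics/scene0.png

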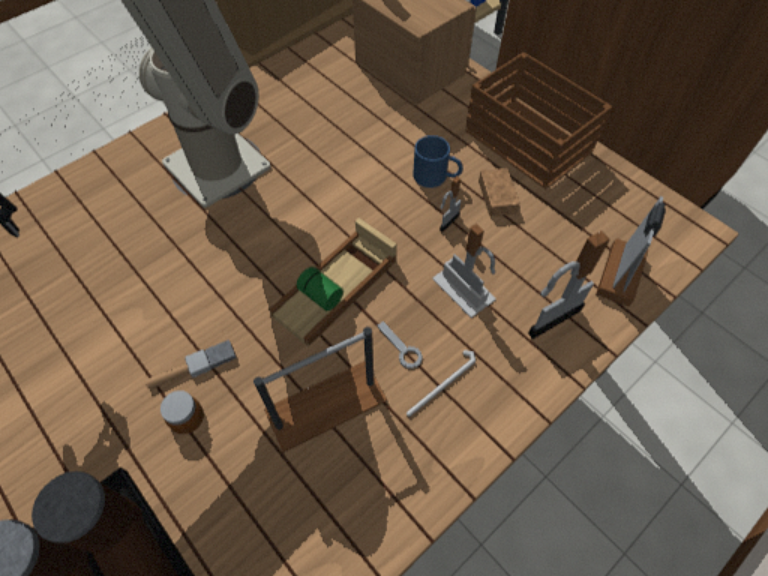

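View pics/top0.png

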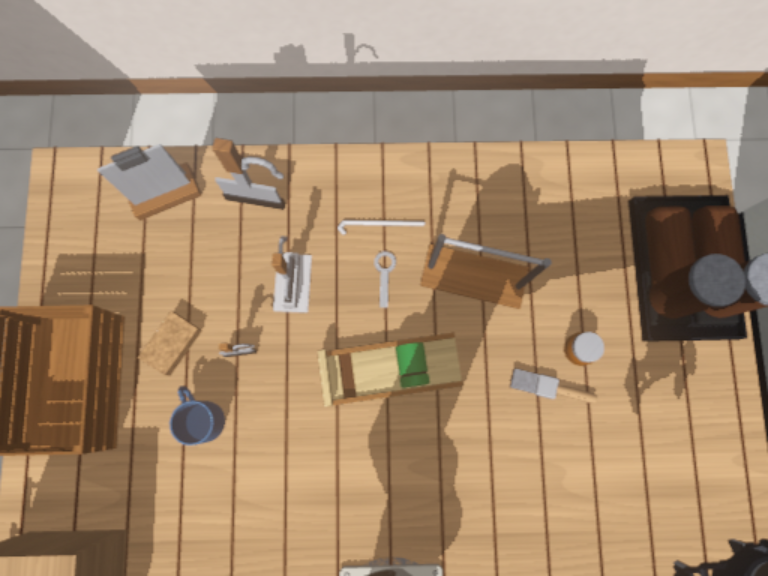

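Three scraper-like things in the enlarged top view: the small one at (238,350), one in the aluminium stand at (288,275), and a large free-standing one at (248,180). I expect the one in the stand is meant. I'll check this by height and with a crop.

Run:
```python
from h import *
import pickle
T=pickle.load(open('top0.pkl','rb'));S=pickle.load(open('scene0.pkl','rb'))
for nm,(p,d,c),boxes in (('top',T,{'stand':(170,150,215,215),'small':(140,222,175,242),'big':(135,85,195,140)}),('scene',S,{'stand':(285,145,335,212),'small':(290,115,312,155),'big':(350,150,408,226)})):
    X=cloud(c,d)
    for k,(a,b,e,f) in boxes.items():
        Q=X[b:f,a:e].reshape(-1,3); Q=Q[(d[b:f,a:e].ravel()>0)]
        Q=Q[Q[:,2]>.06]; print(nm,k,len(Q),'zmax',np.sort(Q[:,2])[-5:].round(3), 'top pt',Q[Q[:,2]>Q[:,2].max()-.012].mean(0).round(4), 'xmin/max',Q[:,:2].min(0).round(3),Q[:,:2].max(0).round(3))
p=S[0][130:220,270:350]; cv2.imwrite('pics/crop_s.png',cv2.resize(p,None,fx=7,fy=6.5,interpolation=cv2.INTER_CUBIC))
p=T[0][145:220,165:240]; cv2.imwrite('pics/crop_t.png',cv2.resize(p,None,fx=8,fy=8,interpolation=cv2.INTER_CUBIC))
p=T[0][155:280,205:375]; cv2.imwrite('pics/crop_t2.png',cv2.resize(p,None,fx=4.7,fy=4.7,interpolation=cv2.INTER_CUBIC))
```

```text
top stand 239 zmax [0.206 0.207 0.207 0.207 0.209] top pt [0.6425 0.1908 0.2037] xmin/max [0.601 0.183] [0.703 0.199]
top small 88 zmax [0.145 0.145 0.146 0.146 0.147] top pt [0.501  0.2935 0.1428] xmin/max [0.495 0.251] [0.507 0.302]
top big 822 zmax [0.284 0.284 0.284 0.285 0.285] top pt [0.8185 0.2694 0.28  ] xmin/max [0.8   0.185] [0.836 0.329]
scene stand 417 zmax [0.205 0.206 0.206 0.206 0.206] top pt [0.6445 0.1884 0.2013] xmin/max [0.602 0.18 ] [0.705 0.199]
scene small 118 zmax [0.143 0.143 0.143 0.144 0.145] top pt [0.5023 0.2908 0.1399] xmin/max [0.497 0.249] [0.508 0.301]
scene big 936 zmax [0.283 0.283 0.283 0.283 0.284] top pt [0.821  0.267  0.2793] xmin/max [0.8   0.183] [0.835 0.327]
```

View pics/crop_s.png

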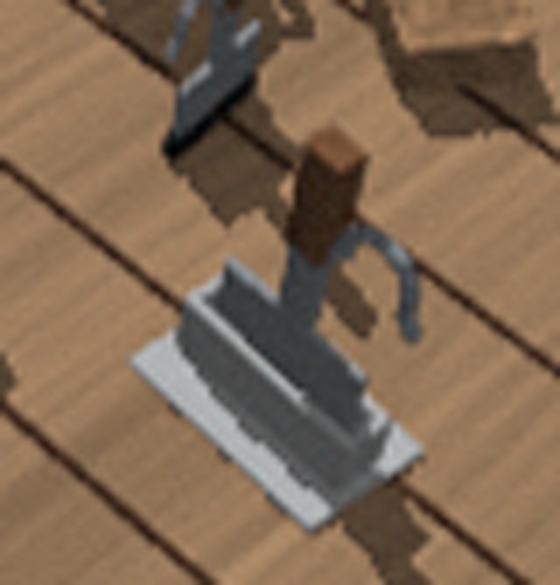

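View pics/crop_t.png

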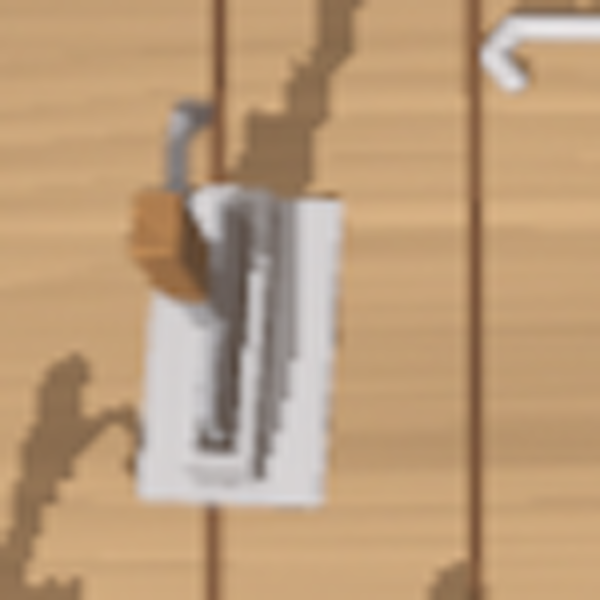

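View pics/crop_t2.png

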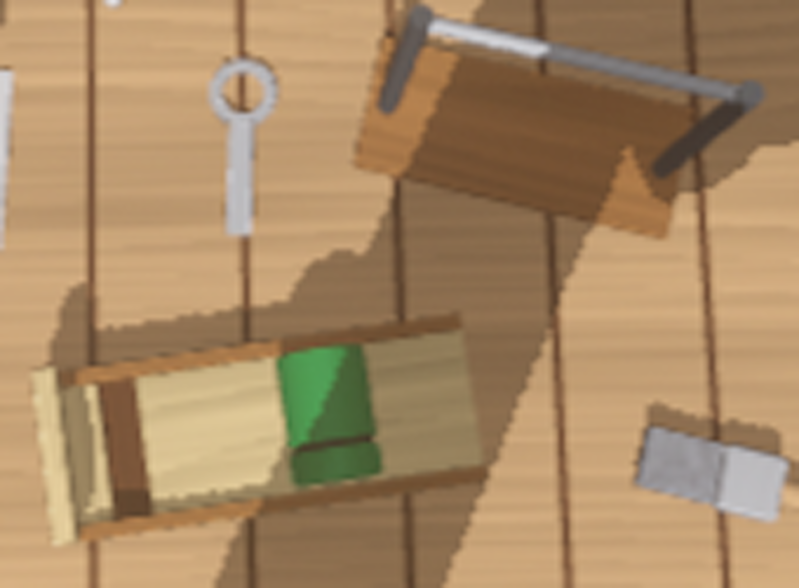

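The crop shows the scraper in the white/aluminium stand with its crook on the far side. Its top is at z≈0.207, which is 5 mm floor + 200 mm. The small one (0.145) and the big one (0.285) don't fit, so the stand scraper is the one meant. Next I'll measure the stand/scraper axis, track, tub and rail.

Run:
```python
from h import *
import pickle
T=pickle.load(open('top0.pkl','rb'));S=pickle.load(open('scene0.pkl','rb'))
def fitline(Q):
    m=Q.mean(0);u,s,v=np.linalg.svd(Q-m);return m,v[0],s/np.sqrt(len(Q))
for nm,(p,d,c) in (('top',T),('scene',S)):
    X=cloud(c,d);x,y,z=X[...,0],X[...,1],X[...,2];ok=d>0
    print('==',nm)
    def sel(x0,x1,y0,y1,z0,z1): 
        return X[ok&(x>x0)&(x<x1)&(y>y0)&(y<y1)&(z>z0)&(z<z1)]
    # rail bar
    Q=sel(.55,.8,-.36,-.07,.19,.235); m,v,s=fitline(Q[:,:2]); a=(Q[:,:2]-m)@v
    print('rail',len(Q),m.round(4),v.round(4),s.round(4),'ext',a.min().round(4),a.max().round(4),'zmid',np.percentile(Q[:,2],[5,50,95,100]).round(4),'ends',(m+v*a.min()).round(4),(m+v*a.max()).round(4), 'centre',(m+v*(a.min()+a.max())/2).round(4))
    # handle top
    Q=sel(.6,.72,.16,.22,.198,.22); print('handle',len(Q),Q.mean(0).round(4), 'rect',cv2.minAreaRect((Q[:,:2]*1000).astype(np.float32)))
    Q=sel(.6,.72,.16,.22,.115,.22); m,v,s=fitline(Q[:,:2]);print('handle+crook',m.round(4),v.round(4),s.round(4))
    Q=sel(.5,.75,.1,.27,.038,.06); print('box rim',len(Q),cv2.minAreaRect((Q[:,:2]*1000).astype(np.float32)), cv2.minAreaRect((sel(.5,.75,.1,.27,.002,.1)[:,:2]*1000).astype(np.float32)))
    # tub
    g=p.astype(int); gm=(g[...,1]>g[...,2]*1.4)&(g[...,1]>g[...,0]*1.3)&ok&(x>.3)&(x<.65)&(z>.02)&(abs(y)<.2)
    Q=X[gm]; print('tub',len(Q),Q.mean(0).round(4),'zmax',np.percentile(Q[:,2],98).round(4)); R=Q[Q[:,2]>.07]; m,v,s=fitline(R[:,:2]); a=(R[:,:2]-m)@v; print(' ridge',m.round(4),v.round(4),s.round(4),(m+v*(a.min()+a.max())/2).round(4),a.min(),a.max())
    # strips, end stop
    Q=sel(.35,.6,-.15,.2,.026,.034); Q=Q[:,:2]; print('strips rect',len(Q),cv2.minAreaRect((Q*1000).astype(np.float32)))
    Q=sel(.35,.6,.05,.2,.058,.07); m,v,s=fitline(Q[:,:2]); a=(Q[:,:2]-m)@v; print('stop top',len(Q),m.round(4),v.round(4),s.round(4),(m+v*(a.min()+a.max())/2).round(4),(a.max()-a.min()).round(3))
```

```text
== top
rail 335 [ 0.6481 -0.1828] [-0.2521 -0.9677] [0.0616 0.0031] ext -0.0992 0.0972 zmid [0.2042 0.2137 0.2205 0.2232] ends [ 0.6731 -0.0868] [ 0.6236 -0.2768] centre [ 0.6483 -0.1818]
handle 53 [0.6425 0.1908 0.2037] rect ((642.07177734375, 190.44769287109375), (20.691692352294922, 15.153779983520508), 0.15886084735393524)
handle+crook [0.6505 0.189 ] [-0.9992  0.0389] [0.0197 0.0045]
box rim 169 ((593.837890625, 209.5094451904297), (51.855613708496094, 212.5570831298828), 70.34349060058594) ((625.3156127929688, 184.7642059326172), (169.70443725585938, 249.82672119140625), 89.83550262451172)
tub 301 [ 0.4726 -0.0411  0.072 ] zmax 0.0786
 ridge [ 0.4716 -0.0454] [-0.9845 -0.1752] [0.0219 0.0081] [ 0.4669 -0.0462] -0.034136148931862884 0.043634376345020695
strips rect 555 ((472.63226318359375, 34.33294677734375), (366.2384338378906, 180.1438751220703), 77.60206604003906)
stop top 188 [0.4464 0.121 ] [-0.9925 -0.1225] [0.0306 0.0041] [0.4461 0.1209] 0.105
== scene
rail 430 [ 0.6507 -0.1876] [-0.2491 -0.9685] [0.0631 0.0031] ext -0.1017 0.0953 zmid [0.2006 0.2125 0.219  0.2211] ends [ 0.6761 -0.0891] [ 0.627  -0.2799] centre [ 0.6515 -0.1845]
handle 47 [0.6444 0.1894 0.2025] rect ((643.4274291992188, 190.45736694335938), (17.28858184814453, 22.661094665527344), 87.5169448852539)
handle+crook [0.6562 0.1859] [1.     0.0059] [0.0194 0.0039]
box rim 220 ((599.0850830078125, 195.2686004638672), (148.46527099609375, 196.3302001953125), 89.7925796508789) ((624.2462158203125, 183.79647827148438), (167.9612579345703, 249.99302673339844), 88.98694610595703)
tub 512 [ 0.4771 -0.0543  0.0636] zmax 0.0763
 ridge [ 0.4707 -0.0488] [0.9889 0.1486] [0.0223 0.0091] [ 0.4699 -0.0489] -0.04009366630012036 0.038412069191501697
strips rect 452 ((473.5948486328125, 33.0338134765625), (366.3879699707031, 180.298095703125), 78.23778533935547)
stop top 140 [0.4488 0.1189] [0.991  0.1337] [0.0307 0.0044] [0.4479 0.1188] 0.105
```

Run:
```python
from h import *
import pickle
for nm in ('top','scene'):
    p,d,c=pickle.load(open(nm+'0.pkl','rb')); X=cloud(c,d);x,y,z=X[...,0],X[...,1],X[...,2]
    hsv=cv2.cvtColor(p,cv2.COLOR_BGR2HSV)
    # caddy: low saturation, in region, near z<.02
    m=((hsv[...,1]<60)&(x>.54)&(x<.70)&(y>.11)&(y<.25)&(z<.015)&(z>-.01)).astype(np.uint8)
    v,u=np.nonzero(m); P=np.array([onplane(c,a,b,.004)[:2] for a,b in zip(u,v)])
    print(nm,'foot',len(P),cv2.minAreaRect((P*1000).astype(np.float32)))
    # track strips outline: points z .012-.036 near track
    m=((x>.36)&(x<.57)&(y>-.16)&(y<.14)&(z>.012)&(z<.036))
    m=cv2.morphologyEx(m.astype(np.uint8),cv2.MORPH_OPEN,np.ones((2,2)))
    n,l,st,ce=cv2.connectedComponentsWithStats(m); k=1+np.argmax(st[1:,4]); Q=X[l==k][:,:2]
    print(' track',len(Q),cv2.minAreaRect((Q*1000).astype(np.float32)))
    # gap: dark band
    # rail bar middle only
    Q=X[(x>.55)&(x<.8)&(y>-.255)&(y<-.11)&(z>.19)&(z<.235)]
    mm=Q.mean(0);_,_,V=np.linalg.svd(Q-mm);print(' bar',mm.round(4),V[0].round(4), 'z',np.percentile(Q[:,2],[2,50,98]).round(4))
    # foot of rail
    Q=X[(x>.5)&(x<.75)&(y>-.33)&(y<-.05)&(z>.006)&(z<.016)&(d>0)][:,:2]
    print(' railfoot',len(Q),cv2.minAreaRect((Q*1000).astype(np.float32)))
```

```text
top foot 488 ((641.3790283203125, 190.33450317382812), (72.64912414550781, 119.82003021240234), 86.09648132324219)
 track 2346 ((456.0986633300781, -16.636062622070312), (114.42549133300781, 262.14776611328125), 7.306012153625488)
 bar [ 0.6485 -0.1825  0.2131] [-0.254  -0.9672  0.0049] z [0.2074 0.2133 0.2176]
 railfoot 1709 ((625.43798828125, -199.09400939941406), (241.6234130859375, 253.72589111328125), 2.1229615211486816)
scene foot 360 ((636.539306640625, 183.86924743652344), (127.83457946777344, 71.064208984375), 0.014229602180421352)
 track 2048 ((647.1298217773438, -181.81961059570312), (247.4878387451172, 755.7096557617188), 45.56058120727539)
 bar [ 0.6514 -0.1836  0.2119] [-0.2512 -0.9679 -0.0022] z [0.2054 0.2122 0.2156]
 railfoot 2027 ((589.2437744140625, -169.3201141357422), (209.3494110107422, 217.955078125), 76.41620635986328)
```

```bash
python3 -m inch '[[0,0,-1,0,0,-0.047,-1],[0,0,-1,0,0,-0.047,-1],[0,0,-1,0,0,-0.047,-1],[0,0,-1,0,0,-0.047,-1],[0,0,-1,0,0,-0.047,-1],[0,0,0,0,0,-0.047,-1],[0,0,0,0,0,-0.047,-1],[0,0,0,0,0,-0.047,-1]]'
python3 -m inch '[[0,0,0,0,0,-0.047,-1],[0,0,0,0,0,-0.047,-1],[0,0,0,0,0,-0.047,-1],[0,0,0,0,0,-0.047,-1],[0,0,0,0,0,-0.047,-1],[0,0,0,0,0,-0.047,-1],[0,0,0,0,0,-0.047,-1],[0,0,0,0,0,-0.047,-1]]'
cat >> h.py <<'E'
from scipy.spatial.transform import Rotation as Ro
def st():
    o=bot.get_obs(); R=Ro.from_quat(o['tool_rot']).as_matrix()
    print('t',round(float(o['clock']),2),'p',np.round(o['eef_pos'],4),'yaw x',round(np.degrees(np.arctan2(R[1,0],R[0,0])),2),'z',R[:,2].round(4),'q',np.round(o['joint_pos'],3),'F',np.round(o['ft_force'],2),'w',round(float(o['grip_width']),4))
    return np.array(o['eef_pos']),R
def go(target):   # shift in tool units from the present pose
    p,R=st(); print('tool units',(R.T@(np.array(target)-p)/.025).round(3))
E
python3 -c "
from h import *
go([.643,.190,.36])"
```

```text
clock: 0.9
eef_pos: [0.1572, -0.4746, 0.356]
tool_rot: [0.999, -0.032, -0.0, -0.0]
ft_force: [-0.4, -0.2, -0.8]
grip_width: 0.085
clock: 1.7
eef_pos: [0.1571, -0.4744, 0.3557]
tool_rot: [0.848, 0.53, 0.0, -0.001]
ft_force: [0.6, 0.4, 0.0]
grip_width: 0.0854
t 1.7 p [ 0.1571 -0.4744  0.3557] yaw x 64.03 z [-4.0e-04  1.2e-03 -1.0e+00] q [-1.251  0.227  0.306  1.652 -0.    -0.798] F [0.64 0.44 0.04] w 0.0854
tool units [32.404  5.836 -0.145]
```

```bash
python3 -m inch '[[0,0,0,0,0,-0.041,-1],[0,0,0,0,0,-0.041,-1],[0,0,0,0,0,-0.041,-1],[1,0.63,0,0,0,0,-1],[1,0.63,0,0,0,0,-1],[1,0.63,0,0,0,0,-1],[1,0.63,0,0,0,0,-1],[1,0.63,0,0,0,0,-1]]'
python3 -m inch '[[1,0.63,0,0,0,0,-1],[1,0.63,0,0,0,0,-1],[1,0.63,0,0,0,0,-1],[1,0.63,0,0,0,0,-1],[1,0.63,0,0,0,0,-1],[1,0.63,0,0,0,0,-1],[1,0.63,0,0,0,0,-1],[1,0.63,0,0,0,0,-1]]'
python3 -m inch '[[1,0.63,0,0,0,0,-1],[1,0.63,0,0,0,0,-1],[1,0.63,0,0,0,0,-1],[1,0.63,0,0,0,0,-1],[1,0.63,0,0,0,0,-1],[1,0.63,0,0,0,0,-1],[1,0.63,0,0,0,0,-1],[1,0.63,0,0,0,0,-1]]'
python3 -c "
from h import *
go([.643,.190,.36])"
```

```text
clock: 2.5
eef_pos: [0.2452, -0.3545, 0.3559]
tool_rot: [0.733, 0.681, 0.0, -0.0]
ft_force: [0.0, 0.8, -0.6]
grip_width: 0.0856
clock: 3.3
eef_pos: [0.3854, -0.1643, 0.356]
tool_rot: [0.732, 0.681, -0.0, -0.0]
ft_force: [0.4, -0.4, -0.4]
grip_width: 0.0853
clock: 4.1
eef_pos: [0.5257, 0.026, 0.3557]
tool_rot: [0.732, 0.681, -0.0, -0.0]
ft_force: [-0.9, -0.0, -0.1]
grip_width: 0.0857
t 4.1 p [0.5257 0.026  0.3557] yaw x 85.83 z [-1.1e-03 -1.0e-04 -1.0e+00] q [ 0.049  0.284  0.382  1.67  -0.     0.122] F [-0.86 -0.01 -0.1 ] w 0.0857
tool units [ 6.885  4.204 -0.176]
```

```bash
python3 -m inch '[[0.98,0.6,0,0,0,0,-1],[0.98,0.6,0,0,0,0,-1],[0.98,0.6,0,0,0,0,-1],[0.98,0.6,0,0,0,0,-1],[0.98,0.6,0,0,0,0,-1],[0.98,0.6,0,0,0,0,-1],[0.98,0.6,0,0,0,0,-1],[0,0,0,0,0,0,-1]]'
python3 -c "
from h import *
import pickle
go([.643,.190,.36])
p,d,c=snap('wrist'); cv2.imwrite('pics/w1.png',p); pickle.dump((p,d,c),open('w1.pkl','wb'))
print(c['vfov'],c['cx'],c['cy'],(-np.array(c['R']).T@c['t']).round(3),np.array(c['R']).round(3))"
```

```text
clock: 4.9
eef_pos: [0.6437, 0.1914, 0.3519]
tool_rot: [0.731, 0.682, -0.002, -0.001]
ft_force: [-0.5, 0.2, -1.2]
grip_width: 0.0854
t 4.9 p [0.6437 0.1914 0.3519] yaw x 86.01 z [-4.9e-03 -6.0e-04 -1.0e+00] q [2.890e-01 6.620e-01 9.720e-01 1.886e+00 1.000e-03 3.580e-01] F [-0.5   0.23 -1.2 ] w 0.0854
tool units [-0.058 -0.025 -0.324]
65.70646984690485 258.75468490440954 191.66340652344894 [0.578 0.195 0.496] [[ 0.068  0.998  0.   ]
 [ 0.963 -0.066  0.261]
 [ 0.26  -0.018 -0.965]]
```

View pics/w1.png

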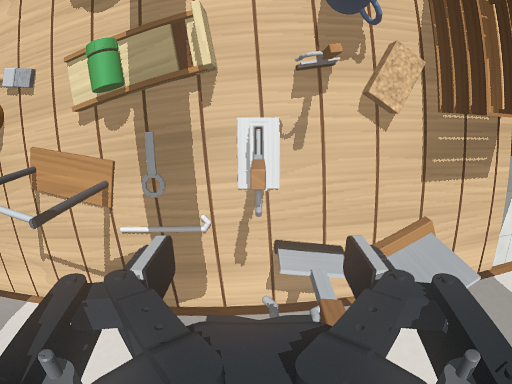

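```bash
cat >> h.py <<'E'
def wray(c,u,v):
    f=K(c);R=np.array(c['R']);t=np.array(c['t']); a=np.array([u-c['cx'],v-c['cy']]); r=np.hypot(*a); th=r/f
    k=np.array([*(a/max(r,1e-9)*np.sin(th)),np.cos(th)]); return -R.T@t, R.T@k
def wplane(c,u,v,z):
    o,r=wray(c,u,v); return o+r*(z-o[2])/r[2]
def wcloud(c,d):
    v,u=np.mgrid[0:384,0:512]; f=K(c);R=np.array(c['R']);t=np.array(c['t'])
    a=u-c['cx'];b=v-c['cy'];r=np.hypot(a,b)+1e-9;k=np.tan(r/f)/r
    P=np.stack([a*k,b*k,np.ones_like(a)],-1)*d[...,None]; return (P-t)@R
E
python3 - <<'E'
from h import *
import pickle
p,d,c=pickle.load(open('w1.pkl','rb')); X=wcloud(c,d);x,y,z=X[...,0],X[...,1],X[...,2]
s=np.s_[110:230,225:300]
Q=X[s].reshape(-1,3)
H=Q[(Q[:,2]>.198)&(Q[:,2]<.215)]; print('top',len(H),H.mean(0).round(4),cv2.minAreaRect((H[:,:2]*1000).astype(np.float32)))
C=Q[(Q[:,2]>.12)&(Q[:,2]<.19)&(Q[:,0]>.66)];print('crook',C.mean(0).round(4))
p4=cv2.resize(p[110:230,215:310],None,fx=6,fy=5,interpolation=cv2.INTER_CUBIC);cv2.imwrite('pics/w1c.png',p4)
hsv=cv2.cvtColor(p,cv2.COLOR_BGR2HSV); m=(hsv[...,1]<45)&(z<.012)&(x>.55)&(x<.72)&(y>.12)&(y<.26)
v,u=np.nonzero(m);P=np.array([wplane(c,a,b,.004)[:2] for a,b in zip(u,v)]);print('foot',len(P),cv2.minAreaRect((P*1000).astype(np.float32)))
# bar & rail
m=(z>.19)&(z<.235)&(x>.55)&(x<.75)&(y<-.1)&(y>-.26)&(d>0); print('bar',m.sum(),X[m].mean(0).round(4) if m.any() else '')
E
```

```text
top 346 [0.6429 0.1895 0.2061] ((643.3070068359375, 189.39967346191406), (15.142102241516113, 21.313077926635742), 86.14461517333984)
crook [0.6777 0.1875 0.1752]
foot 1991 ((645.3297729492188, 189.28546142578125), (70.41961669921875, 122.67976379394531), 86.7913589477539)
bar 245 [ 0.6632 -0.1319  0.2148]
```

View pics/w1c.png

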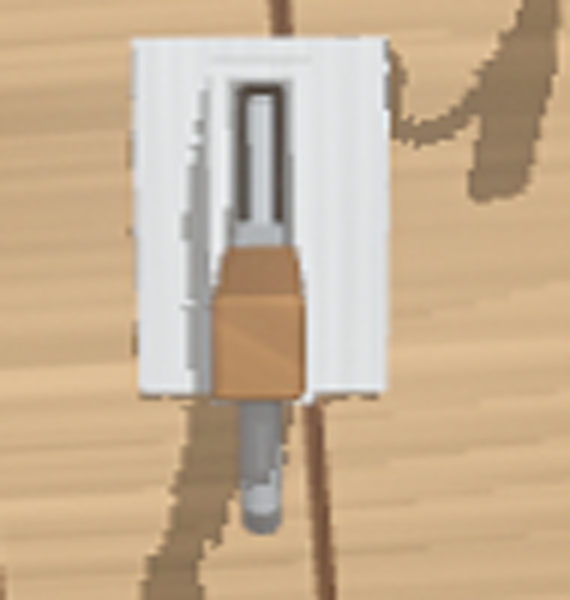

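The crop confirms it: wooden handle over the slot, crook wire below it (far side), aligned with the image vertical. Handle top is at (0.643, 0.1895, 0.206). Descending.

```bash
python3 -m inch '[[-0.05,-0.03,1,0,0,0,-1],[0,0,1,0,0,0,-1],[0,0,1,0,0,0,-1],[0,0,1,0,0,0,-1],[0,0,0,0,0,0,-1],[0,0,0,0,0,0,-1],[0,0,0,0,0,0,-1],[0,0,0,0,0,0,-1]]'
python3 -c "
from h import *
go([.643,.1895,.165])"
```

```text
clock: 5.75
eef_pos: [0.6426, 0.1871, 0.2586]
tool_rot: [0.733, 0.681, 0.002, 0.001]
ft_force: [0.5, 0.1, 0.0]
grip_width: 0.0857
t 5.75 p [0.6426 0.1871 0.2586] yaw x 85.8 z [ 0.0038  0.0011 -1.    ] q [ 0.283  0.595  0.611  1.583 -0.     0.357] F [0.53 0.14 0.04] w 0.0857
tool units [ 9.300e-02 -3.000e-03  3.745e+00]
```

```bash
python3 -m inch '[[0.09,0,0.75,0,0,-0.001,-1],[0,0,0.75,0,0,0,-1],[0,0,0.75,0,0,0,-1],[0,0,0.75,0,0,0,-1],[0,0,0.74,0,0,0,-1],[0,0,0,0,0,0,-1],[0,0,0,0,0,0,-1],[0,0,0,0,0,0,-1]]'
python3 -c "
from h import *
go([.643,.1895,.165])"
```

```text
clock: 6.55
eef_pos: [0.6429, 0.1896, 0.1648]
tool_rot: [0.731, 0.682, 0.001, 0.001]
ft_force: [-0.2, -0.6, 0.5]
grip_width: 0.0851
t 6.55 p [0.6429 0.1896 0.1648] yaw x 86.01 z [ 3.1e-03  9.0e-04 -1.0e+00] q [ 0.287  0.615  0.404  1.357 -0.     0.357] F [-0.2  -0.64  0.51] w 0.0851
tool units [-0.005  0.004 -0.008]
```

```bash
python3 -m inch '[[0,0,0,0,0,0,0],[0,0,0,0,0,0,0.4],[0,0,0,0,0,0,1],[0,0,0,0,0,0,1],[0,0,0,0,0,0,1],[0,0,0,0,0,0,1],[0,0,0,0,0,0,1],[0,0,0,0,0,0,1]]'
python3 -m inch '[[0,0,-0.3,0,0,0,1],[0,0,-0.5,0,0,0,1],[0,0,-0.6,0,0,0,1],[0,0,-0.6,0,0,0,1],[0,0,-0.6,0,0,0,1],[0,0,-0.6,0,0,0,1],[0,0,-0.6,0,0,0,1],[0,0,0,0,0,0,1]]'
python3 -c "
from h import *
import pickle
st()
for n in ('scene','wrist'):
    p,d,c=snap(n); cv2.imwrite(f'pics/{n}2.png',p); pickle.dump((p,d,c),open(n+'2.pkl','wb'))"
```

```text
clock: 7.35
eef_pos: [0.642, 0.1894, 0.163]
tool_rot: [0.731, 0.682, 0.0, 0.0]
ft_force: [-0.6, 1.0, 1.8]
grip_width: 0.0149
clock: 8.15
eef_pos: [0.6429, 0.1895, 0.261]
tool_rot: [0.731, 0.682, 0.002, 0.001]
ft_force: [0.4, 0.5, -2.9]
grip_width: 0.0155
t 8.15 p [0.6429 0.1895 0.261 ] yaw x 86.0 z [ 0.0047  0.0013 -1.    ] q [ 0.287  0.597  0.62   1.589 -0.     0.357] F [ 0.35  0.51 -2.93] w 0.0155
```

View pics/scene2.png

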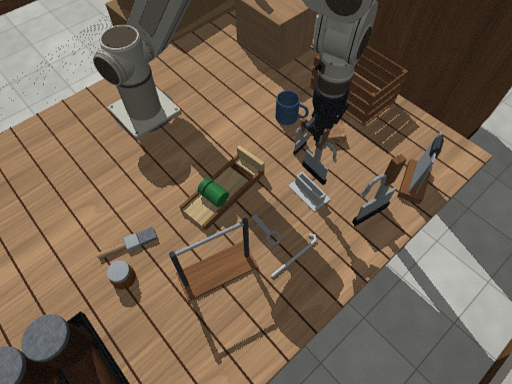

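View pics/wrist2.png

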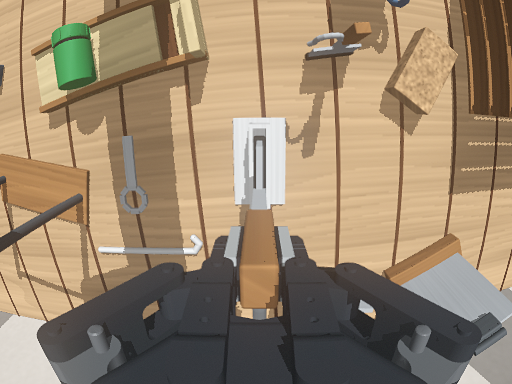

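Run:
```python
from h import *
import pickle
def fl(Q):
    m=Q.mean(0);_,_,V=np.linalg.svd(Q-m);return m,V[0]
R={}
for nm in ('top0','scene0','w1','wrist2','scene2'):
    p,d,c=pickle.load(open(nm+'.pkl','rb')); X=(wcloud if nm[0]=='w' else cloud)(c,d); x,y,z=X[...,0],X[...,1],X[...,2]
    Q=X[(x>.35)&(x<.56)&(y>.07)&(y<.18)&(z>.060)&(z<.07)]
    if len(Q)<30: print(nm,'no stop'); continue
    r=cv2.minAreaRect((Q[:,:2]*1000).astype(np.float32)); m,v=fl(Q[:,:2]); v*=np.sign(v[0]); print(nm,'stop',len(Q),np.round(r[0],1),np.round(r[1],1),round(r[2],2),'yaw trackx',round(90+np.degrees(np.arctan2(v[1],v[0])),2), 'z',np.median(Q[:,2]).round(4))
    g=p.astype(int); gm=(g[...,1]>g[...,2]*1.4)&(g[...,1]>g[...,0]*1.3)&(x>.38)&(x<.6)&(z>.03)&(abs(y)<.15)
    Q=X[gm]; zz=Q[:,2]
    # cylinder axis from fit: use yaw known
    t=np.radians(97.3); tx=np.array([np.cos(t),np.sin(t)]); s=Q[:,:2]@tx
    A=np.c_[2*s,2*zz,np.ones(len(s))]; b=s*s+zz*zz; sol=np.linalg.lstsq(A,b,rcond=None)[0]; rad=np.sqrt(sol[2]+sol[0]**2+sol[1]**2)
    l=Q[:,:2]@np.array([-tx[1],tx[0]]); print('   tub s',sol[0].round(4),'z',sol[1].round(4),'r',rad.round(4),'len',l.min().round(4),l.max().round(4),
     'stop s', (np.array(r[0])/1000@tx).round(4),'stop l',(np.array(r[0])/1000@np.array([-tx[1],tx[0]])).round(4))
```

```text
top0 stop 180 [446.  121.3] [105.4  14.3] 7.05 yaw trackx 97.26 z 0.0641
   tub s 0.046 z 0.6323 r 0.5794 len -0.496 -0.3931 stop s 0.0637 stop l -0.4578
scene0 stop 126 [447.9 119. ] [104.9  16.4] 8.3 yaw trackx 97.65 z 0.0633
   tub s -0.1101 z 0.0536 r 0.021 len -0.4991 -0.4209 stop s 0.0611 stop l -0.4594
w1 stop 648 [447.8 118.7] [106.1  15. ] 7.33 yaw trackx 97.41 z 0.0661
   tub s -0.108 z 0.0501 r 0.0268 len -0.4994 -0.4189 stop s 0.0608 stop l -0.4593
wrist2 stop 665 [466. 121.] [69. 15.] 7.4 yaw trackx 97.83 z 0.0661
   tub s -0.107 z 0.0518 r 0.0251 len -0.5 -0.4197 stop s 0.0608 stop l -0.4776
scene2 stop 128 [448.2 119.1] [104.   15.1] 7.03 yaw trackx 97.41 z 0.0631
   tub s -0.1094 z 0.0529 r 0.0216 len -0.4996 -0.4193 stop s 0.0612 stop l -0.4597
```

```bash
python3 - <<'E'
from h import *
import pickle
p,d,c=pickle.load(open('w1.pkl','rb')); X=wcloud(c,d)
t=np.radians(97.4);tx=np.array([np.cos(t),np.sin(t)]);ty=np.array([-tx[1],tx[0]])
s=X[...,:2]@tx; l=X[...,:2]@ty; z=X[...,2]
print('origin-based profile: s, median z, median gray (|l-lc|<25mm)')
for a in np.arange(-.03,.075,.004):
    m=(abs(l+.4593)<.02)&(s>a)&(s<a+.004)&(d>0)
    if m.any(): print(round(a+.002,3),np.median(z[m]).round(4),int(np.median(p[m].mean(1))),m.sum())
# end -x
m=(abs(l+.4593)<.03)&(z>.012)&(z<.03)&(s<-.12)&(s>-.25); print('deck min s',s[m].min() if m.any() else None, np.percentile(s[m],[1,5]))
print('tx',tx.round(4),'ty',ty.round(4))
E
python3 -c "
from h import *
t=np.radians(97.4);tx=np.array([np.cos(t),np.sin(t)]);ty=np.array([-tx[1],tx[0]])
print((-.172*tx-.4593*ty).round(4)); print((-.012*tx-.4593*ty).round(4))
"
```

```text
origin-based profile: s, median z, median gray (|l-lc|<25mm)
-0.028 0.0213 132 53
-0.024 0.0214 132 51
-0.02 0.0213 132 51
-0.016 0.0212 132 51
-0.012 0.0213 132 54
-0.008 0.0214 132 53
-0.004 0.0209 132 53
0.0 0.0211 132 51
0.004 0.021 130 71
0.008 0.0116 65 64
0.012 0.0113 65 51
0.016 0.011 66 55
0.02 0.0113 65 52
0.024 0.0112 67 52
0.028 0.011 84 54
0.032 0.0212 193 27
0.036 0.0211 202 59
0.04 0.0212 126 54
0.044 0.0212 129 58
0.048 0.0206 138 4
0.052 0.0653 157 14
0.056 0.0662 196 66
0.06 0.0663 202 70
0.064 0.0661 206 70
0.068 0.0293 136 166
0.072 0.0013 172 53
0.076 0.0014 172 52
deck min s -0.20369661421091587 [-0.20277841 -0.20039965]
tx [-0.1288  0.9917] ty [-0.9917 -0.1288]
[ 0.4776 -0.1114]
[0.457  0.0473]
```

```bash
python3 -m inch '[[-0.4,-0.18,0,0,0,0,1],[-0.8,-0.37,0,0,0,0,1],[-0.93,-0.43,0,0,0,0,1],[-0.93,-0.43,0,0,0,0,1],[-0.93,-0.43,0,0,0,0,1],[-0.93,-0.43,0,0,0,0,1],[-0.93,-0.43,0,0,0,0,1],[-0.93,-0.43,0,0,0,0,1]]'
python3 -m inch '[[-0.93,-0.43,0,0,0,0,1],[-0.93,-0.43,0,0,0,0,1],[-0.93,-0.43,0,0,0,0,1],[-0.93,-0.43,0,0,0,0,1],[-0.93,-0.43,0,0,0,0,1],[-0.7,-0.32,0,0,0,0,1],[-0.34,-0.15,0,0,0,0,1],[0,0,0,0,0,0,1]]'
python3 -m inch '[[0,0,0,0,0,-0.021,1],[0,0,0,0,0,-0.021,1],[0,0,0,0,0,-0.021,1],[0,0,0,0,0,0,1],[0,0,0,0,0,0,1],[0,0,0,0,0,0,1],[0,0,0,0,0,0,1],[0,0,0,0,0,0,1]]'
python3 -c "
from h import *
import pickle
go([.4776,-.1114,.196])
for n in ('scene','wrist'):
    p,d,c=snap(n); cv2.imwrite(f'pics/{n}3.png',p); pickle.dump((p,d,c),open(n+'3.pkl','wb'))"
```

```text
clock: 9.05
eef_pos: [0.5505, 0.0248, 0.2565]
tool_rot: [0.731, 0.682, -0.001, -0.001]
ft_force: [0.8, -0.0, -3.7]
grip_width: 0.0155
clock: 9.85
eef_pos: [0.4758, -0.1123, 0.2572]
tool_rot: [0.732, 0.681, -0.0, -0.001]
ft_force: [-1.1, 0.4, -4.0]
grip_width: 0.0151
clock: 10.65
eef_pos: [0.4767, -0.1116, 0.2578]
tool_rot: [0.66, 0.751, 0.0, -0.0]
ft_force: [0.1, 0.3, -3.4]
grip_width: 0.015
t 10.65 p [ 0.4767 -0.1116  0.2578] yaw x 97.33 z [ 0.e+00  1.e-04 -1.e+00] q [-0.23   0.21   0.034  1.395  0.    -0.358] F [ 0.14  0.27 -3.37] w 0.015
tool units [2.000e-03 3.500e-02 2.472e+00]
```

View pics/scene3.png

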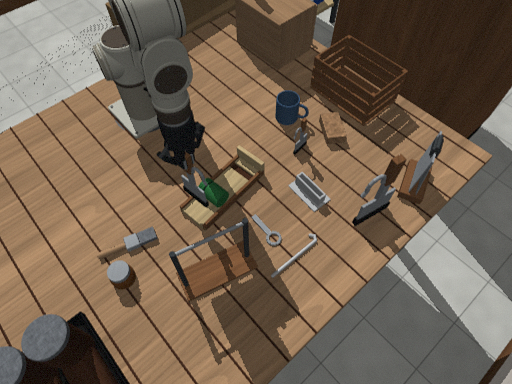

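View pics/wrist3.png

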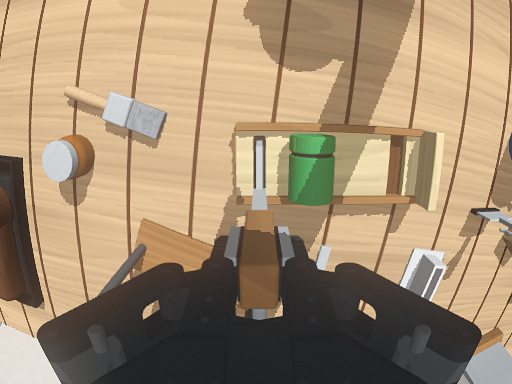

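```bash
python3 -m inch '[[0,0.03,0.5,0,0,0,1],[0,0,0.5,0,0,0,1],[0,0,0.5,0,0,0,1],[0,0,0.4,0,0,0,1],[0,0,0.3,0,0,0,1],[0,0,0.27,0,0,0,1],[0,0,0,0,0,0,1],[0,0,0,0,0,0,1]]'
python3 -c "
from h import *
import pickle
go([.457,.0473,.196])
t=np.radians(97.4);tx=np.array([np.cos(t),np.sin(t)])
p,d,c=snap('scene'); pickle.dump((p,d,c),open('scene4.pkl','wb')); cv2.imwrite('pics/scene4.png',cv2.resize(p[130:240,140:290],None,fx=5,fy=5,interpolation=cv2.INTER_CUBIC))
"
```

```text
clock: 11.55
eef_pos: [0.4776, -0.1116, 0.1963]
tool_rot: [0.66, 0.751, 0.0, 0.0]
ft_force: [-0.2, 0.3, -3.8]
grip_width: 0.0153
t 11.55 p [ 0.4776 -0.1116  0.1963] yaw x 97.34 z [ 3.e-04 -1.e-04 -1.e+00] q [-0.23   0.24  -0.088  1.242  0.    -0.358] F [-0.2   0.35 -3.77] w 0.0153
tool units [ 6.41e+00 -6.00e-03  1.00e-02]
```

View pics/scene4.png

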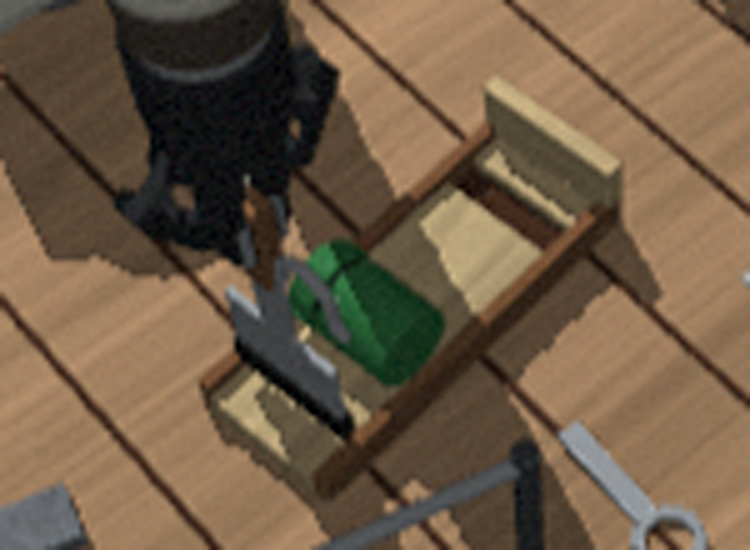

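```bash
python3 -m inch '[[0.4,0,0,0,0,0,1],[0.4,0,0,0,0,0,1],[0.2,0,0,0,0,0,1],[0.2,0,0,0,0,0,1],[0.2,0,0,0,0,0,1],[0.2,0,0,0,0,0,1],[0.2,0,0,0,0,0,1],[0.2,0,0,0,0,0,1]]'
cat > tub.py <<'E'
from h import *
import sys,pickle
p0,R=st(); t=np.radians(97.4);tx=np.array([np.cos(t),np.sin(t)]);ty=np.array([-tx[1],tx[0]])
print('tip s',(p0[:2]@tx).round(4),'l',(p0[:2]@ty).round(4))
n=sys.argv[1]
p,d,c=snap(n); X=(wcloud if n=='wrist' else cloud)(c,d);x,y,z=X[...,0],X[...,1],X[...,2]
g=p.astype(int); gm=(g[...,1]>g[...,2]*1.4)&(g[...,1]>g[...,0]*1.3)&(x>.38)&(x<.6)&(z>.03)&(z<.09)&(abs(y)<.15)
Q=X[gm]; zz=Q[:,2]; s=Q[:,:2]@tx; l=Q[:,:2]@ty
A=np.c_[2*s,2*zz,np.ones(len(s))]; b=s*s+zz*zz; sol=np.linalg.lstsq(A,b,rcond=None)[0]; rad=np.sqrt(sol[2]+sol[0]**2+sol[1]**2)
print('tub s',sol[0].round(4),'(home .0195) z',sol[1].round(4),'r',rad.round(4),'len',l.min().round(4),l.max().round(4),'ztop',np.percentile(zz,99).round(4),'n',len(s), 's range',s.min().round(4),s.max().round(4))
cv2.imwrite(f'pics/{sys.argv[2]}.png',p)
E
python3 tub.py wrist w5
```

```text
clock: 12.4
eef_pos: [0.471, -0.0616, 0.196]
tool_rot: [0.66, 0.751, -0.0, -0.0]
ft_force: [0.3, -0.2, -3.0]
grip_width: 0.0157
t 12.4 p [ 0.471  -0.0616  0.196 ] yaw x 97.34 z [-1.e-04  0.e+00 -1.e+00] q [-0.13   0.211 -0.127  1.233 -0.    -0.258] F [ 0.29 -0.22 -2.96] w 0.0157
tip s -0.1217 l -0.4591
tub s -0.0885 (home .0195) z 0.0532 r 0.0245 len -0.4975 -0.4179 ztop 0.0784 n 4037 s range -0.1157 -0.0621
```

View pics/w5.png

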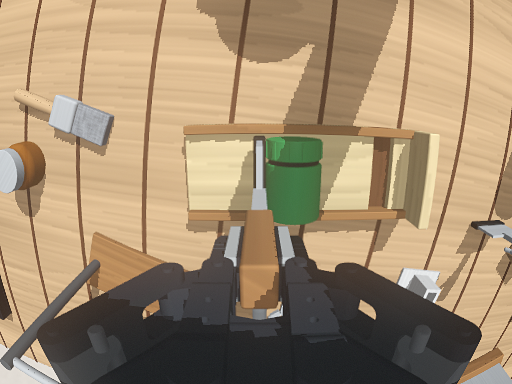

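```bash
python3 -m inch '[[0.2,0,0,0,0,0,1],[0.2,0,0,0,0,0,1],[0.2,0,0,0,0,0,1],[0.2,0,0,0,0,0,1],[0.2,0,0,0,0,0,1],[0.2,0,0,0,0,0,1],[0.2,0,0,0,0,0,1],[0.2,0,0,0,0,0,1]]'
python3 -m inch '[[0.2,0,0,0,0,0,1],[0.2,0,0,0,0,0,1],[0.2,0,0,0,0,0,1],[0.2,0,0,0,0,0,1],[0.2,0,0,0,0,0,1],[0.2,0,0,0,0,0,1],[0.2,0,0,0,0,0,1],[0.15,0,0,0,0,0,1]]'
python3 tub.py wrist w6
```

```text
clock: 13.25
eef_pos: [0.4659, -0.0219, 0.1961]
tool_rot: [0.66, 0.751, -0.0, 0.0]
ft_force: [-0.2, -0.3, -3.2]
grip_width: 0.0153
clock: 14.05
eef_pos: [0.4609, 0.0166, 0.1961]
tool_rot: [0.66, 0.751, 0.0, -0.0]
ft_force: [0.5, 0.8, -3.4]
grip_width: 0.0155
t 14.05 p [0.4609 0.0166 0.1961] yaw x 97.35 z [ 0.e+00  1.e-04 -1.e+00] q [ 0.036  0.184 -0.161  1.226  0.    -0.092] F [ 0.53  0.77 -3.41] w 0.0155
tip s -0.0429 l -0.4592
tub s -0.009 (home .0195) z 0.0538 r 0.0241 len -0.4981 -0.4177 ztop 0.0784 n 4351 s range -0.0366 0.0198
```

```bash
python3 -m inch '[[0.15,0,0,0,0,0,1],[0.15,0,0,0,0,0,1],[0.13,0,0,0,0,0,1],[0.12,0,0,0,0,0,1],[0.12,0,0,0,0,0,1],[0.12,0,0,0,0,0,1],[0.1,0,0,0,0,0,1],[0.08,0,0,0,0,0,1]]'
python3 tub.py wrist w7
```

```text
clock: 14.9
eef_pos: [0.4579, 0.0404, 0.1961]
tool_rot: [0.66, 0.751, 0.0, -0.0]
ft_force: [0.3, 0.6, -3.5]
grip_width: 0.0154
t 14.9 p [0.4579 0.0404 0.1961] yaw x 97.35 z [-0.e+00  1.e-04 -1.e+00] q [ 0.088  0.181 -0.165  1.225  0.    -0.04 ] F [ 0.27  0.56 -3.49] w 0.0154
tip s -0.0189 l -0.4593
tub s 0.0177 (home .0195) z 0.051 r 0.0241 len -0.4981 -0.4176 ztop 0.0755 n 4255 s range -0.0095 0.0458
```

View pics/w7.png

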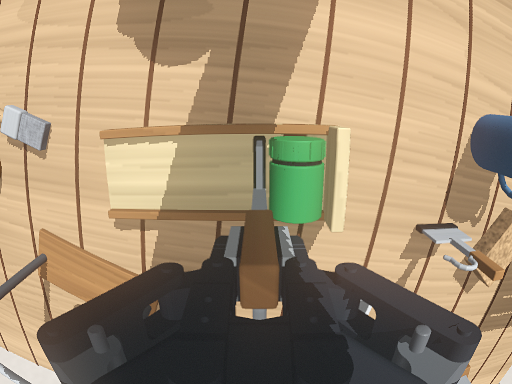

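```bash
python3 -m inch '[[-0.1,0,0,0,0,0,1],[-0.3,0,0,0,0,0,1],[-0.5,0,0,0,0,0,1],[-0.7,0,-0.5,0,0,0,1],[-0.7,0,-0.8,0,0,0,1],[-0.7,0,-1,0,0,0,1],[-0.6,0,-1,0,0,0,1],[-0.3,0,-0.7,0,0,0,1]]'
python3 tub.py scene s8; python3 tub.py wrist w8
```

```text
clock: 15.75
eef_pos: [0.4709, -0.0591, 0.2978]
tool_rot: [0.661, 0.75, 0.0, 0.001]
ft_force: [0.3, 0.2, -4.2]
grip_width: 0.0153
t 15.75 p [ 0.4709 -0.0591  0.2978] yaw x 97.2 z [ 0.0022 -0.0012 -1.    ] q [-1.240e-01  1.690e-01  8.600e-02  1.486e+00 -1.000e-03 -2.500e-01] F [ 0.33  0.2  -4.17] w 0.0153
tip s -0.1192 l -0.4593
tub s 0.0174 (home .0195) z 0.0493 r 0.0216 len -0.5 -0.4182 ztop 0.0729 n 465 s range -0.0082 0.045
t 15.8 p [ 0.4721 -0.0599  0.3004] yaw x 97.16 z [ 0.0068 -0.0027 -1.    ] q [-0.125  0.167  0.091  1.488 -0.002 -0.25 ] F [ 2.98 -0.14 -1.04] w 0.0156
tip s -0.1202 l -0.4605
tub s 0.0188 (home .0195) z 0.0496 r 0.0248 len -0.4978 -0.4176 ztop 0.0754 n 1956 s range -0.0089 0.0532
```

View pics/w8.png

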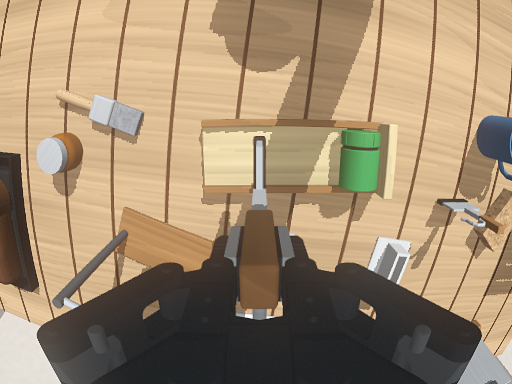

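Tub is seated: its top dropped 3 mm and s≈0.0175–0.0188 against 0.0195 for home. Now I'll refine the bar and turn and tilt the scraper before approaching.

```bash
python3 -m inch '[[0,0,0,0,0,0.0405,1],[0,0,0,0,0,0.0405,1],[0,0,0,0,0,0.0405,1],[0,0,0,-0.036,0,0,1],[0,0,0,-0.036,0,0,1],[0,0,0,-0.036,0,0,1],[0,0,0,0,0,0,1],[0,0,0,0,0,0,1]]'
python3 - <<'E'
from h import *
import pickle
p0,R=st(); print(R.round(4))
for n in ('scene','top','wrist'):
    r=snap(n); pickle.dump(r,open(n+'9.pkl','wb')); cv2.imwrite(f'pics/{n}9.png',r[0])
for nm in ('top0','scene0','w1','scene2','scene3','wrist3','scene9','top9','wrist9'):
    p,d,c=pickle.load(open(nm+'.pkl','rb')); X=(wcloud if nm[0]=='w' else cloud)(c,d); x,y,z=X[...,0],X[...,1],X[...,2]
    Q=X[(x>.6)&(x<.72)&(y>-.30)&(y<-.07)&(z>.195)&(z<.235)&(d>0)]
    rx=np.array([.9676,-.2525]);ry=np.array([.2525,.9676])
    if len(Q)<30: print(nm,len(Q)); continue
    a=Q[:,:2]@rx;b=Q[:,:2]@ry; mm=Q.mean(0)
    M=(abs(b-np.median(b))<.07); k=np.polyfit(b[M],a[M],1)
    print(nm,len(Q),'perp',np.median(a[M]).round(4),'slope',k[0].round(4),'along',b.min().round(4),b.max().round(4),'zmed',np.median(Q[M][:,2]).round(4))
E
```

```text
clock: 16.65
eef_pos: [0.4691, -0.0563, 0.2953]
tool_rot: [0.78, 0.604, 0.102, 0.132]
ft_force: [0.1, -0.1, -2.8]
grip_width: 0.0154
t 16.65 p [ 0.4691 -0.0563  0.2953] yaw x 75.49 z [ 0.319  -0.0827 -0.9442] q [-0.084 -0.096 -0.255  1.081 -0.056  0.16 ] F [ 0.14 -0.13 -2.84] w 0.0154
[[ 2.505e-01  9.141e-01  3.190e-01]
 [ 9.681e-01 -2.365e-01 -8.270e-02]
 [-2.000e-04  3.295e-01 -9.442e-01]]
top0 330 perp 0.6732 slope -0.0007 along -0.1104 0.086 zmed 0.2133
scene0 422 perp 0.6772 slope -0.0015 along -0.1125 0.0845 zmed 0.2123
w1 439 perp 0.6743 slope -0.0073 along 0.0025 0.086 zmed 0.2149
scene2 420 perp 0.6772 slope -0.0017 along -0.1126 0.0851 zmed 0.2124
scene3 420 perp 0.6771 slope -0.0029 along -0.1125 0.0855 zmed 0.2124
wrist3 0
scene9 416 perp 0.6772 slope -0.003 along -0.1125 0.0854 zmed 0.2123
top9 329 perp 0.6732 slope -0.0032 along -0.1107 0.086 zmed 0.2132
wrist9 282 perp 0.6724 slope -0.0464 along -0.0805 0.0844 zmed 0.2162
```

View pics/scene9.png

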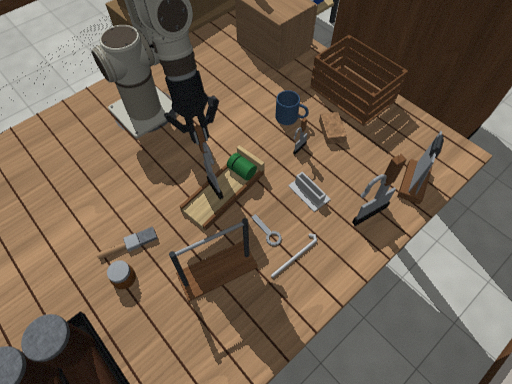

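View pics/wrist9.png

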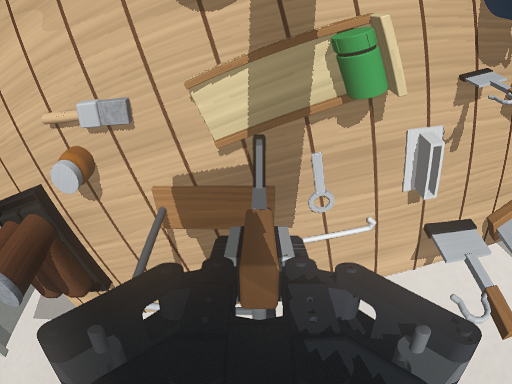

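Run:
```python
from h import *
import pickle
p0,R=st()
for nm in ('scene9','top9'):
    p,d,c=pickle.load(open(nm+'.pkl','rb')); X=cloud(c,d); L=(X-p0)@R
    m=(abs(L[...,0])<.03)&(L[...,1]>-.06)&(L[...,1]<.08)&(L[...,2]>.0)&(L[...,2]<.18)&(d>0)
    Q=L[m]; print(nm,len(Q),'tip z max',np.sort(Q[:,2])[-8:].round(4),'x med',np.median(Q[Q[:,2]>.1][:,0]).round(4))
    t=Q[Q[:,2]>.14]; print(' tip y range',t[:,1].min().round(4),t[:,1].max().round(4))
    k=Q[(Q[:,1]>.02)&(Q[:,2]<.06)]; print(' crook pts',len(k)); print(k[np.argsort(k[:,1])].round(4)[::max(1,len(k)//14)])
```

```text
t 16.8 p [ 0.4721 -0.0568  0.297 ] yaw x 75.46 z [ 0.3225 -0.0834 -0.9429] q [-0.084 -0.093 -0.249  1.079 -0.056  0.16 ] F [ 0.07  0.01 -3.94] w 0.0152
scene9 423 tip z max [0.1554 0.1556 0.1557 0.1567 0.1573 0.1576 0.1577 0.1596] x med -0.0024
 tip y range -0.0476 0.0421
 crook pts 45
[[-0.0036  0.0474  0.002 ]
 [-0.002   0.0477  0.0054]
 [-0.0023  0.0491  0.0249]
 [ 0.0037  0.05    0.0096]
 [-0.0023  0.0505  0.0124]
 [ 0.0033  0.0509  0.0206]
 [ 0.0014  0.0518  0.0162]
 [-0.0014  0.0524  0.0059]
 [-0.0005  0.053   0.0117]
 [-0.0009  0.0534  0.023 ]
 [-0.0023  0.0539  0.028 ]
 [-0.0041  0.0545  0.0239]
 [-0.004   0.0554  0.0323]
 [-0.0013  0.0568  0.0297]
 [ 0.0002  0.0579  0.0327]]
top9 137 tip z max [0.1443 0.1459 0.1468 0.1468 0.148  0.1499 0.15   0.1564] x med 0.0048
 tip y range -0.0194 0.0428
 crook pts 22
[[-0.0024  0.0511  0.0045]
 [ 0.0046  0.0513  0.0073]
 [ 0.0047  0.0522  0.0147]
 [-0.0021  0.0525  0.0092]
 [ 0.0003  0.0526  0.0057]
 [-0.0024  0.0528  0.0208]
 [ 0.0028  0.053   0.0006]
 [ 0.0049  0.0532  0.0219]
 [ 0.0026  0.0539  0.0214]
 [ 0.003   0.0541  0.0069]
 [-0.0022  0.0541  0.026 ]
 [ 0.0049  0.0542  0.0298]
 [ 0.0007  0.0546  0.0076]
 [ 0.0005  0.0546  0.0202]
 [ 0.0031  0.0558  0.0236]
 [ 0.0008  0.0564  0.0231]
 [-0.0015  0.0567  0.0247]
 [ 0.0036  0.0579  0.0244]
 [ 0.0013  0.0585  0.0245]
 [-0.0011  0.0585  0.0274]
 [ 0.0036  0.0589  0.0321]
 [ 0.0017  0.0603  0.0273]]
```

```bash
python3 -c "
from h import *
go([.5337,-.1528,.2412])"
```

```text
t 16.8 p [ 0.4721 -0.0568  0.297 ] yaw x 75.46 z [ 0.3225 -0.0834 -0.9429] q [-0.084 -0.093 -0.249  1.079 -0.056  0.16 ] F [ 0.07  0.01 -3.94] w 0.0152
tool units [-3.1    2.415  3.219]
```

```bash
python3 -m inch '[[-0.4,0.3,0.4,0,0,0,1],[-0.6,0.45,0.6,0,0,0,1],[-0.6,0.45,0.6,0,0,0,1],[-0.6,0.45,0.6,0,0,0,1],[-0.6,0.45,0.6,0,0,0,1],[-0.3,0.3,0.42,0,0,0,1],[0,0,0,0,0,0,1],[0,0,0,0,0,0,1]]'
python3 - <<'E'
from h import *
import pickle
go([.5337,-.1528,.2412])
p0,R=st()
print('tilt',np.arcsin(R[2,1]),'rail-y dir of tool x',R[:,0].round(4))
for n in ('scene','top'):
    r=snap(n); pickle.dump(r,open(n+'10.pkl','wb'))
p=pickle.load(open('scene10.pkl','rb'))[0]; cv2.imwrite('pics/scene10.png',cv2.resize(p[130:320,130:330],None,fx=3.8,fy=3.1,interpolation=cv2.INTER_CUBIC))
E
```

```text
clock: 17.6
eef_pos: [0.532, -0.1524, 0.2397]
tool_rot: [0.78, 0.603, 0.103, 0.133]
ft_force: [0.1, 1.3, -3.9]
grip_width: 0.0153
t 17.6 p [ 0.532  -0.1524  0.2397] yaw x 75.46 z [ 0.3208 -0.0827 -0.9435] q [-0.285  0.089 -0.218  0.927  0.011 -0.029] F [ 0.12  1.3  -3.86] w 0.0153
tool units [ 0.003  0.087 -0.035]
t 17.6 p [ 0.532  -0.1524  0.2397] yaw x 75.46 z [ 0.3208 -0.0827 -0.9435] q [-0.285  0.089 -0.218  0.927  0.011 -0.029] F [ 0.12  1.3  -3.86] w 0.0153
tilt 0.33761272735041636 rail-y dir of tool x [2.51e-01 9.68e-01 5.00e-04]
```

View pics/scene10.png

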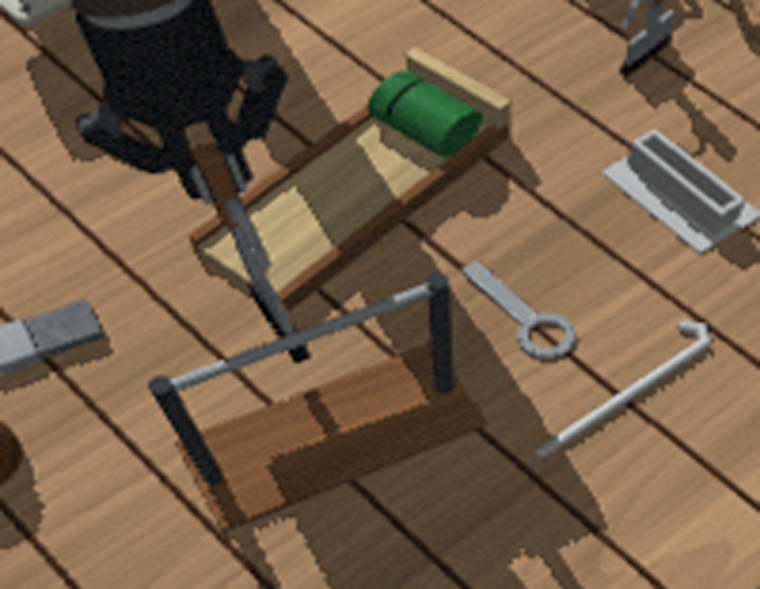

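```bash
python3 -m inch '[[0,0.35,0.05,0,0,0,1],[0,0.5,0.17,0,0,0,1],[0,0.5,0.17,0,0,0,1],[0,0.5,0.17,0,0,0,1],[0,0.5,0.17,0,0,0,1],[0,0.5,0.17,0,0,0,1],[0,0.4,0.15,0,0,0,1],[0,0,0,0,0,0,1]]'
python3 - <<'E'
from h import *
import pickle
rx=np.array([.9676,-.2525,0]); bm=np.array([.6495,-.183,.21])
go(bm-.0347*rx+[0,0,.035-.0038])
for n in ('scene','top'):
    r=snap(n); pickle.dump(r,open(n+'11.pkl','wb'))
p0,R=st()
for nm in ('scene11','top11'):
    p,d,c=pickle.load(open(nm+'.pkl','rb')); X=cloud(c,d); L=(X-p0)@R
    # bar points in scraper-crook coords
    W=X-bm; x,y,z=X[...,0],X[...,1],X[...,2]
    ry=np.array([.2525,.9676,0])
    al=W@ry; pe=W@rx; hz=W[...,2]
    m=(abs(pe)<.012)&(abs(hz)<.012)&(abs(al)<.08)&(abs(al)>.02)&(d>0); print(nm,'bar in rail frame perp',np.median(pe[m]).round(4),'z',np.median(hz[m]).round(4))
    k=(abs(al)<.008)&(hz>-.01)&(hz<.07)&(pe>-.01)&(pe<.05)&(d>0); print(' crook pts perp/z range',k.sum(),pe[k].min().round(4),pe[k].max().round(4),hz[k].min().round(4),hz[k].max().round(4))
p=pickle.load(open('scene11.pkl','rb'))[0]; cv2.imwrite('pics/scene11.png',cv2.resize(p[170:300,150:280],None,fx=5,fy=4.5,interpolation=cv2.INTER_CUBIC))
E
```

```text
clock: 18.5
eef_pos: [0.6159, -0.1739, 0.2429]
tool_rot: [0.779, 0.603, 0.104, 0.134]
ft_force: [0.2, 0.5, -4.5]
grip_width: 0.0153
t 18.5 p [ 0.6159 -0.1739  0.2429] yaw x 75.51 z [ 0.3237 -0.0836 -0.9425] q [-0.279  0.255 -0.007  0.968  0.009 -0.025] F [ 0.15  0.45 -4.48] w 0.0153
tool units [-0.014 -0.016  0.066]
t 18.6 p [ 0.6141 -0.1736  0.2423] yaw x 75.5 z [ 0.3216 -0.0832 -0.9432] q [-0.28   0.253 -0.01   0.969  0.009 -0.025] F [-0.92 -0.   -3.61] w 0.0153
scene11 bar in rail frame perp 0.0024 z 0.002
 crook pts perp/z range 100 -0.01 0.0332 -0.0004 0.058
top11 bar in rail frame perp -0.0016 z 0.003
 crook pts perp/z range 53 -0.0094 0.0315 -0.0012 0.0589
```

View pics/scene11.png

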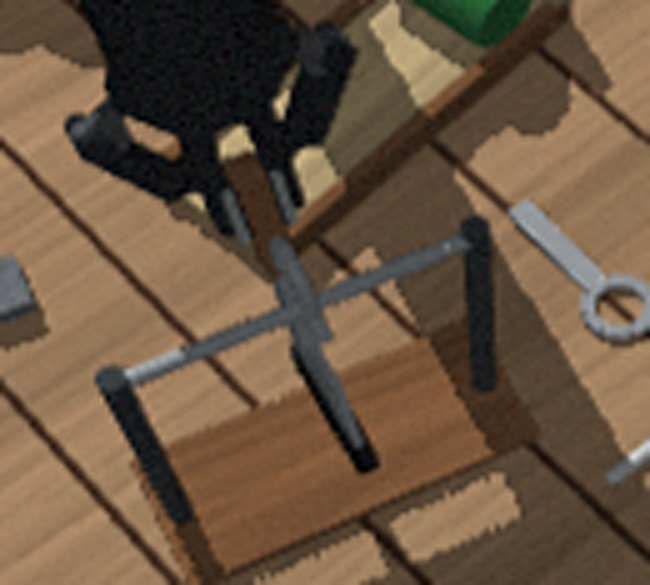

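```bash
python3 -m inch '[[0,-0.05,0.14,0,0,0,1],[0,-0.08,0.24,0,0,0,1],[0,-0.08,0.24,0,0,0,1],[0,-0.08,0.24,0,0,0,1],[0,-0.08,0.24,0,0,0,1],[0,-0.06,0.16,0,0,0,1],[0,-0.03,0.08,0,0,0,1],[0,0,0,0,0,0,1]]'
python3 - <<'E'
from h import *
rx=np.array([.9676,-.2525,0]); bm=np.array([.6495,-.183,.21])
go(bm-.0347*rx+[0,0,-.009-.0038])
E
```

```text
clock: 19.4
eef_pos: [0.6143, -0.1739, 0.2064]
tool_rot: [0.78, 0.603, 0.103, 0.133]
ft_force: [-0.8, -0.5, -4.0]
grip_width: 0.0153
t 19.4 p [ 0.6143 -0.1739  0.2064] yaw x 75.47 z [ 0.3214 -0.0833 -0.9433] q [-0.28   0.275 -0.077  0.881  0.009 -0.025] F [-0.78 -0.49 -4.01] w 0.0153
tool units [ 0.002 -0.06   0.37 ]
```

```bash
python3 -m inch '[[0,0.01,0.07,0,0,0,1],[0,0.01,0.07,0,0,0,1],[0,-0.02,0.06,0,0,0,1],[0,-0.02,0.06,0,0,0,1],[0,-0.01,0.04,0,0,0,1],[0,0,0,0,0,0,1],[0,0,0,0,0,0,1],[0,0,0,0,0,0,1]]'
python3 -c "
from h import *
st()"
```

```text
clock: 20.2
eef_pos: [0.6164, -0.1744, 0.1998]
tool_rot: [0.779, 0.603, 0.103, 0.134]
ft_force: [0.4, 1.0, -3.4]
grip_width: 0.0152
t 20.2 p [ 0.6164 -0.1744  0.1998] yaw x 75.48 z [ 0.3224 -0.0835 -0.9429] q [-0.28   0.282 -0.084  0.865  0.009 -0.025] F [ 0.44  1.04 -3.42] w 0.0152
```

Free load on the wrist reads about −3.5 N. I'll lower 1 mm at a time until that load goes.

```bash
python3 -m inch '[[0,-0.013,0.038,0,0,0,1],[0,0,0,0,0,0,1],[0,-0.013,0.038,0,0,0,1],[0,0,0,0,0,0,1],[0,-0.007,0.019,0,0,0,1],[0,0,0,0,0,0,1],[0,0,0,0,0,0,1],[0,0,0,0,0,0,1]]'
python3 -c "
from h import *
st()"
```

```text
clock: 21.0
eef_pos: [0.6164, -0.1744, 0.1975]
tool_rot: [0.779, 0.603, 0.104, 0.134]
ft_force: [-0.6, -0.0, -2.0]
grip_width: 0.0154
t 21.0 p [ 0.6164 -0.1744  0.1975] yaw x 75.47 z [ 0.3227 -0.0836 -0.9428] q [-0.28   0.284 -0.089  0.858  0.009 -0.025] F [-0.63 -0.   -2.01] w 0.0154
```

```bash
python3 -m inch '[[0,-0.007,0.019,0,0,0,1],[0,0,0,0,0,0,1],[0,0,0,0,0,0,1],[0,0,0,0,0,0,1],[0,0,0,0,0,0,1],[0,0,0,0,0,0,1],[0,0,0,0,0,0,1],[0,0,0,0,0,0,1]]'
python3 -c "
from h import *
p0,R=st(); print(np.arcsin(R[2,1]))
p,d,c=snap('scene'); cv2.imwrite('pics/s12.png',cv2.resize(p[170:300,150:280],None,fx=5,fy=4.5,interpolation=cv2.INTER_CUBIC)); st()"
```

```text
clock: 21.8
eef_pos: [0.6165, -0.1745, 0.1971]
tool_rot: [0.779, 0.603, 0.104, 0.134]
ft_force: [-1.9, 1.1, 1.9]
grip_width: 0.0155
t 21.8 p [ 0.6165 -0.1745  0.1971] yaw x 75.47 z [ 0.3229 -0.0837 -0.9427] q [-0.28   0.284 -0.089  0.857  0.009 -0.025] F [-1.9   1.05  1.87] w 0.0155
0.34009408996434903
t 21.85 p [ 0.6165 -0.1744  0.1971] yaw x 75.47 z [ 0.323  -0.0837 -0.9427] q [-0.28   0.284 -0.089  0.857  0.009 -0.025] F [-1.26  0.85  2.29] w 0.0155
```

View pics/s12.png

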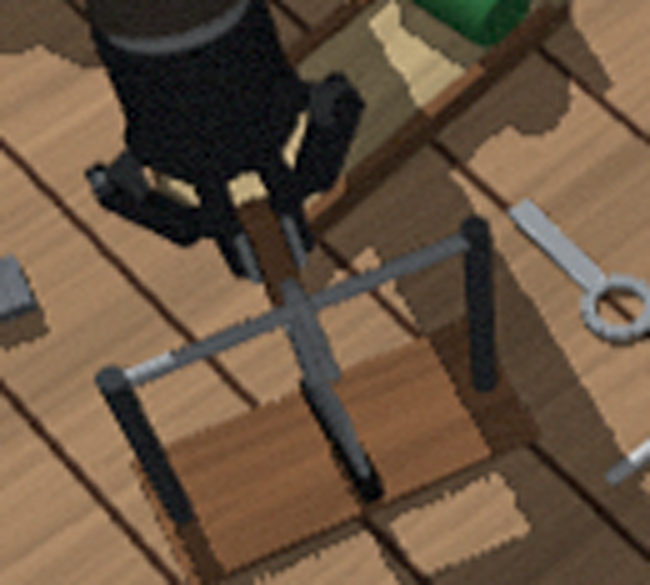

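```bash
python3 -m inch '[[0,-0.012,-0.013,0,0,0,1],[0,0,0,0,0,0,1],[0,0,0,0,0,0,1],[0,0,0,0,0,0,1],[0,0,0,0,0,0,1],[0,0,0,0,0,0,1],[0,0,0,0,0,0,1],[0,0,0,0,0,0,1]]'
python3 -c "
from h import *
p0,R=st(); print(np.arcsin(R[2,1]),bot.get_obs()['ft_torque'])"
```

```text
clock: 22.65
eef_pos: [0.6163, -0.1744, 0.1971]
tool_rot: [0.779, 0.603, 0.104, 0.134]
ft_force: [1.9, -0.2, 1.0]
grip_width: 0.0152
t 22.65 p [ 0.6163 -0.1744  0.1971] yaw x 75.47 z [ 0.323  -0.0837 -0.9427] q [-0.28   0.284 -0.09   0.857  0.009 -0.025] F [ 1.91 -0.24  1.  ] w 0.0152
0.34017532227197184 [-0.05424081 -0.17493415 -0.02128468]
```

```bash
python3 -m inch '[[0,0,0,0,0,0,0.68],[0,0,0,0,0,0,0.66],[0,0,0,0,0,0,0.65],[0,0,0,0,0,0,0.64],[0,0,0,0,0,0,0.63],[0,0,0,0,0,0,0.62],[0,0,0,0,0,0,0.61],[0,0,0,0,0,0,0.6]]'
python3 -c "
from h import *
st()"
```

```text
clock: 23.45
eef_pos: [0.615, -0.174, 0.1958]
tool_rot: [0.78, 0.603, 0.103, 0.133]
ft_force: [-0.3, -0.5, -1.2]
grip_width: 0.0169
t 23.45 p [ 0.615  -0.174   0.1958] yaw x 75.47 z [ 0.3199 -0.0829 -0.9438] q [-0.28   0.284 -0.092  0.858  0.009 -0.025] F [-0.3  -0.53 -1.24] w 0.0169
```

```bash
python3 -m inch '[[0,0,0,0,0,0,0.58],[0,0,0,0,0,0,0.56],[0,0,0,0,0,0,0.54],[0,0,0,0,0,0,0.5],[0,0,0,0,0,0,0.45],[0,0,0,0,0,0,0.4],[0,0,0,0,0,0,0.35],[0,0,0,0,0,0,0.3]]'
python3 -c "
from h import *
import pickle
p0,R=st()
for n in ('scene','wrist'):
    r=snap(n); pickle.dump(r,open(n+'13.pkl','wb')); cv2.imwrite(f'pics/{n}13.png',r[0])
p=pickle.load(open('scene13.pkl','rb'))[0]; cv2.imwrite('pics/s13.png',cv2.resize(p[170:300,150:280],None,fx=5,fy=4.5,interpolation=cv2.INTER_CUBIC))
"
```

```text
clock: 24.25
eef_pos: [0.6159, -0.1743, 0.1968]
tool_rot: [0.779, 0.603, 0.103, 0.134]
ft_force: [-0.7, 0.5, -0.6]
grip_width: 0.0299
t 24.25 p [ 0.6159 -0.1743  0.1968] yaw x 75.48 z [ 0.3222 -0.0835 -0.943 ] q [-0.28   0.284 -0.09   0.857  0.009 -0.025] F [-0.65  0.54 -0.64] w 0.0299
```

View pics/s13.png

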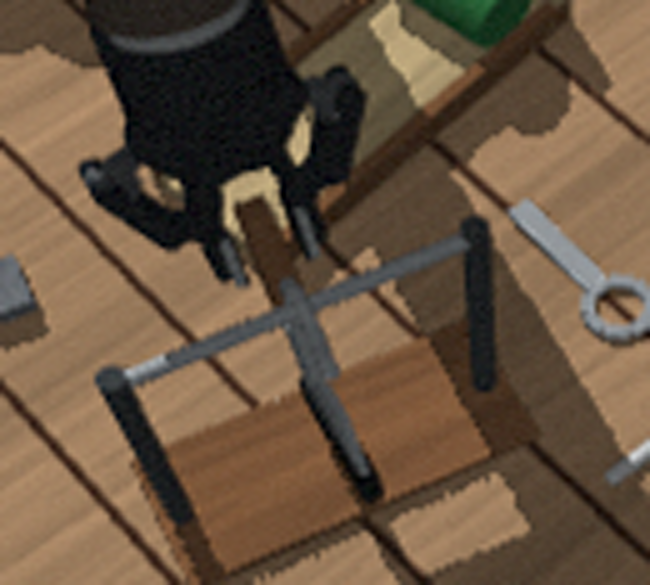

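View pics/wrist13.png

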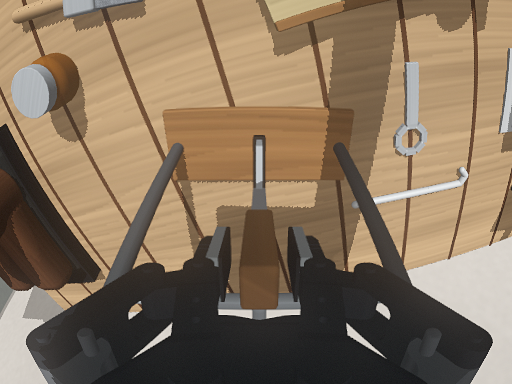

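```bash
python3 -m inch '[[0,0,0,0,0,0,0.2],[0,0,0,0,0,0,0.1],[0,0,0,0,0,0,0],[0,0,-0.1,0,0,0,0],[0,0,-0.3,0,0,0,0],[0,0,-0.5,0,0,0,0],[0,0,-0.6,0,0,0,0],[0,0,-0.8,0,0,0,0]]'
python3 -m inch '[[0,0,-0.8,0,0,0,0],[0,0,-0.8,0,0,0,0],[0,0,-0.8,0,0,0,0],[0,0,-0.8,0,0,0,0],[0,0,-0.6,0,0,0,0],[0,0,-0.3,0,0,0,0],[0,0,0,0,0,0,0],[0,0,0,0,0,0,0]]'
cat > chk.py <<'E'
from h import *
import pickle,sys
st()
for n in ('scene','top'):
    r=snap(n); pickle.dump(r,open(n+'14.pkl','wb')); p,d,c=r
    cv2.imwrite(f'pics/{n}{sys.argv[1]}.png',cv2.resize(p,(768,576)))
    X=cloud(c,d); bm=np.array([.6495,-.183,.21]); rx=np.array([.9676,-.2525,0]);ry=np.array([.2525,.9676,0]);W=X-bm;al=W@ry;pe=W@rx;hz=W[...,2]
    k=(abs(al)<.02)&(hz>-.2)&(hz<.1)&(pe>-.1)&(pe<.12)&(d>0)
    top=k&(hz>.02); print(n,'handle top pe,hz',pe[top].mean().round(4) if top.any() else None,hz[k].max().round(4),'al',np.median(al[k&(hz>-.05)]).round(4))
    low=k&(hz<-.1)&(hz>-.185)&(pe>.02); print(' tip pe range',pe[low].min().round(4),pe[low].max().round(4),'z min',hz[low].min().round(4))
    cr=k&(pe>.01)&(pe<.045)&(hz>-.035)&(hz<.03); print(' crook pe max',pe[cr].max().round(4),'z max near',hz[k&(pe>-.006)&(pe<.012)].max().round(4))
E
python3 chk.py 14; python3 tub.py scene s14
```

```text
clock: 25.15
eef_pos: [0.5968, -0.1693, 0.252]
tool_rot: [0.78, 0.603, 0.103, 0.133]
ft_force: [0.3, -0.3, 0.3]
grip_width: 0.0428
clock: 25.95
eef_pos: [0.5642, -0.1609, 0.3475]
tool_rot: [0.779, 0.603, 0.103, 0.133]
ft_force: [0.0, 0.2, -0.4]
grip_width: 0.0424
t 25.95 p [ 0.5642 -0.1609  0.3475] yaw x 75.47 z [ 0.322  -0.0834 -0.9431] q [-0.283  0.123  0.1    1.209  0.01  -0.028] F [ 0.01  0.25 -0.42] w 0.0424
scene handle top pe,hz -0.0431 0.0306 al -0.0007
 tip pe range 0.0209 0.0596 z min -0.1535
 crook pe max 0.0355 z max near 0.0133
top handle top pe,hz -0.043 0.0313 al 0.003
 tip pe range 0.0231 0.0533 z min -0.1553
 crook pe max 0.033 z max near 0.0146
t 26.05 p [ 0.564  -0.1608  0.3465] yaw x 75.47 z [ 0.3204 -0.083  -0.9437] q [-0.283  0.124  0.1    1.209  0.01  -0.028] F [-0.55 -0.57 -0.79] w 0.0428
tip s -0.2321 l -0.5386
tub s 0.0173 (home .0195) z 0.0497 r 0.0214 len -0.499 -0.4183 ztop 0.0739 n 463 s range -0.008 0.0454
```

View pics/scene14.png

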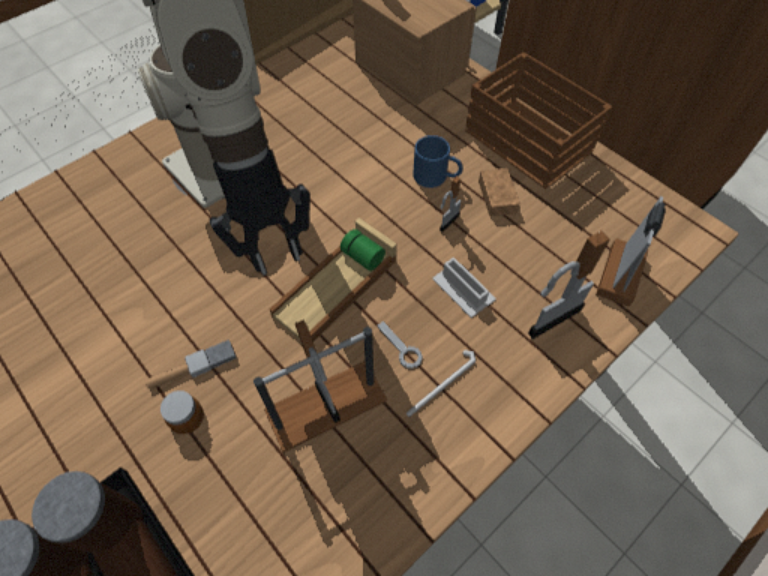

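View pics/top14.png

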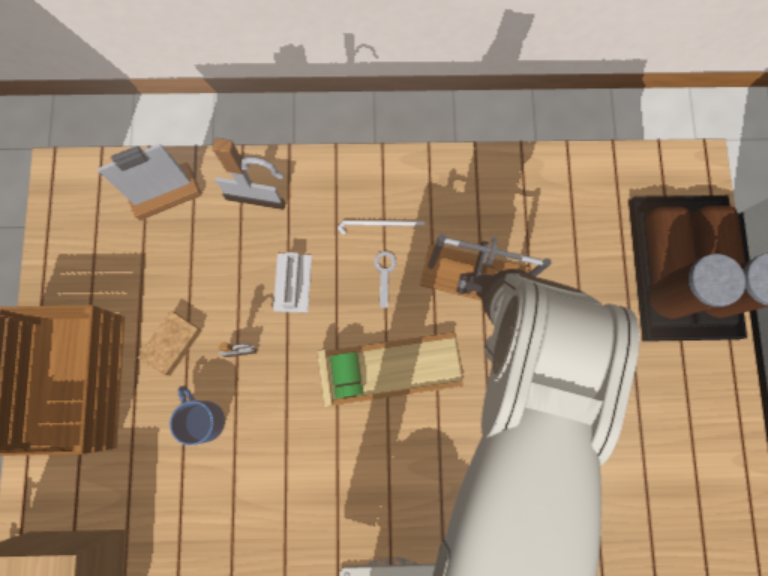

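The scraper hangs mid-bar at (315,370) in the scene view. The tub is in its gap at (362,248), and everything else is where it was. One idle call, then a second check that it is still before handing in.

```bash
python3 -m inch '[[0,0,-0.4,0,0,0,0],[0,0,-0.4,0,0,0,0],[0,0,0,0,0,0,0],[0,0,0,0,0,0,0],[0,0,0,0,0,0,0],[0,0,0,0,0,0,0],[0,0,0,0,0,0,0],[0,0,0,0,0,0,0]]'
cp scene14.pkl prev.pkl; python3 chk.py 15; python3 tub.py top t15
python3 - <<'E'
from h import *
import pickle
a=pickle.load(open('scene0.pkl','rb'));b=pickle.load(open('scene14.pkl','rb'));e=pickle.load(open('prev.pkl','rb'))
s=np.s_[150:230,165:260]; print('rail region mean diff 1 s apart',np.abs(e[0][s].astype(int)-b[0][s]).mean().round(2))
for k,(u0,v0,u1,v1) in dict(mug=(272,88,310,128),brush=(95,225,160,262),opener=(250,212,285,248),peg=(270,230,320,280),jar=(104,258,138,292),block=(318,108,350,148)).items():
    print(k,np.abs(a[0][v0:v1,u0:u1].astype(int)-b[0][v0:v1,u0:u1]).mean().round(2))
E
```

```text
clock: 26.9
eef_pos: [0.5579, -0.1592, 0.3663]
tool_rot: [0.78, 0.603, 0.103, 0.133]
ft_force: [-0.8, -0.1, -0.4]
grip_width: 0.0427
t 26.9 p [ 0.5579 -0.1592  0.3663] yaw x 75.47 z [ 0.3217 -0.0833 -0.9432] q [-0.283  0.111  0.134  1.256  0.01  -0.028] F [-0.8 -0.1 -0.4] w 0.0427
scene handle top pe,hz -0.0435 0.0297 al -0.0008
 tip pe range 0.0203 0.0598 z min -0.1532
 crook pe max 0.0338 z max near 0.014
top handle top pe,hz -0.0441 0.0336 al 0.0031
 tip pe range 0.0201 0.053 z min -0.1518
 crook pe max 0.0322 z max near 0.013
t 27.0 p [ 0.5579 -0.1593  0.3664] yaw x 75.47 z [ 0.3219 -0.0834 -0.9431] q [-0.283  0.111  0.134  1.256  0.01  -0.028] F [-0.34  0.43  0.18] w 0.0426
tip s -0.2298 l -0.5327
tub s 0.0217 (home .0195) z 0.0503 r 0.0226 len -0.4957 -0.4173 ztop 0.0756 n 435 s range -0.005 0.046
rail region mean diff 1 s apart 3.95
mug 3.58
brush 3.65
opener 9.1
peg 5.57
jar 3.86
block 3.47
```

```bash
python3 -c "
from workcell import bot
print(bot.job_done(), bot.get_obs()['clock'])"
```

```text
the job is handed in; nothing more can be done
the job is handed in; nothing more can be done
```

The job is done and handed in at about 27 s of the 64 s allowed; no verdict is reported.

**What I did:** I took the 200 mm scraper from its stand and pushed the tub along the track at about 5 cm/s with the rubber tip until it dropped into the gap. I then hung the scraper mid-bar by its crook at the 0.34 rad lean. I lowered it until the rail took its weight, opened the fingers slowly and backed away.

**Last checks:**
- **Tub:** The cameras put it at 17 to 22 mm along my track axis, against 19.5 mm for home, so within about 2 mm. Its top had dropped by 3 mm.
- **Scraper:** It hangs at the middle of the bar. Its tip and handle readings agreed to about 3 mm or better, roughly 1 s apart, and the wrist carried no load.
- **Bystanders:** All six looked unmoved in the pictures. The opener's image patch differed most from the start (9 grey levels, against about 4 for most of the others). I put that down to a moving shadow, because its place in the top view had not changed.

**Disagreements:** The scene and top cameras differed by about 4 mm on the bar's position across its length. Each sees a different side of the bar, so I used a value between them. The circle fits to the tub gave a radius of 21 to 25 mm instead of 28 mm, so I trusted its position along the track and the change in its top height, not its absolute height.

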